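# Build up a gear arbor on the assembly block

### The arm

A 6-joint arm with a two-finger parallel gripper is mounted at the origin on the work surface. World frame = base frame: x ahead of the robot, y to its left, z up, the work surface at z = 0. Lengths are in m, angles in rad, forces in N, time in s.
With the tool pointing down it reaches from about 0.3 to 0.775 m from the base axis. Payload 14.6 kg.
Tool frame: the origin (TCP) lies at the very end of the fingers, on their centre line; the grasp point (between the pads) lies 19 mm behind it; z points along the fingers, y is the line along which they close (so a half turn about z gives the same grasp; the last joint's range is limited). The gripper opens to 85 mm and grips with 20 to 120 N. Pads are 22 mm wide; open, the fingers measure 114 mm over their backs; the gripper's body (76 mm by 85 mm) begins 54 mm behind the grasp point. The pads swing forward as they close: fully open they stand 13 mm farther back than shut.
Start: joints at [1.174, 0.3, 1.521, -0, 1.321, -0.067], TCP at [0.178, 0.52, 0.231] pointing down, gripper open.
Joint ranges: [-3.03, 3.03], [-0.79, 2.21], [0.23, 2.52], [-1.04, 4.18], [0, 3.07], [-2.55, 2.55]. Speed limits (rad/s): [2.22, 2.22, 2.57, 3.14, 3.14, 3.14].

### API

Orientations are given as a unit quaternion [w, x, y, z].
In Python, from rig import env gives the robot as it stands. The module is installed in compiled form; this text tells all that it offers.
- The arm moves only by the tool jog_arm, never from a script. Its argument "deltas" is one flat list of numbers, 5 for each row, row after row: the finger opening in m, from 0 to 0.0854, then the shift along the tool's x, y, z in m, then the turn about the tool's z in degrees. A call has 1 to 5 rows; each row is the pose to reach, as a shift and turn from the pose commanded when the call began, along the tool's axes at that moment; what a row does not reach only later rows make up. A row lasts 1/10 s, in which the tool goes at most 50 mm and 8.59 degrees, less where a joint would pass 70% of its speed; a pose out of reach is approached as far as the arm can. A call with a gripper value outside its range is refused whole. The fingers move at their own pace and stop on an object; "squeeze" is the grip in N (left out, the last holds). Time passes only in rows, so rows that repeat a pose let the fingers close. It gives the time, the measured TCP pose, the force, the opening and the grip force at its end, in the units of the state.
- env.read_state(): the state, without advancing time (a new reading comes with each control period).
- env.camera(name): name is "scene" or "top"; returns a dict with "image" (400x640x3 uint8, red, green, blue), "fx", "fy", "cx", "cy" (pixels), "world_from_camera" (4x4, takes a point from camera to world coordinates). Camera axes: x right, y down, z forward; pixel columns grow to the right and rows downward; lengths in m; the calibration is good to about 2 mm. A picture is of the moment at which its call begins. There is no depth.
- env.sign_off(): hands the job in; it is judged then, once.
Trained networks look in a picture, given as the dict that the camera call returned (one of the last four; its "shot" number tells which), for a name from the list of things; names that differ only in an ending like _2 or _b are one class to them, and where a whole thing is asked for, a point or a joint stands for the part that bears it (a point fixed in the world has none). Each returns a list of dicts, best first, with "confidence" (0 to 1); they miss things now and then, are a little off and sometimes report something else, mostly with a low value. They report only what shows in the picture. A call takes as long as a camera call. They do not tell look-alikes from the thing itself.
- env.regions_of(query, picture): "region" (400x640 bool, what is visible of it) and "point" ([row, column] in pixels, amid what is visible of it).
The state is a dict: "clock": time; "joints": joint angles; "qd": joint speeds; "joint_efforts": joint torques, N m; "position": TCP position; "orientation": TCP orientation; "force": force on the tool from outside, world axes, zero at the start; "ft_torque": the same for the moment, N m; "finger_gap": opening from 0.0 (shut) to 1.0 (fully open); "grip_force": force on a finger pad.
Only numpy, scipy, OpenCV 4.12 (cv2) and the standard library are available. Lean on these libraries where they do the work, as an engineer would, in place of code of your own. Each camera call takes 0.05 s, during which the arm holds its last target. There are 200 camera calls.

### The job

Build up the gear arbor on the grey assembly block: draw the block's bolt back, lay the arbor in the tilted blue rest, pilot end up, let go of it there, and grip it afresh so that you can stand it upright, pilot end up, with its square collar fully down in the block's pocket. Then slide the bolt fully home over the collar into its keeper, and only after that put every gear that is there on the arbor, hub side up, in any order, each turned so that its keyway takes the key and it goes right down onto the shoulder or the gear below. Leave the other things on the bench alone.

Things in the scene. Friction and masses are not known exactly. Their poses are not given: they have to be found in the camera images.
- arbor_collar (a point): Arbor: loose steel shaft, 240 g, balanced near its collar. Point: on the axis at the tail-side face of the square collar. Frame: x along the shaft to the pilot end, z to the brass key. From this point along x, mm: tail 16 dia -62 to 0; collar 40x40 (sides along y, z) 0 to 8; shoulder 22 dia to 22; shaft 16 dia with key to 72; taper to 78; pilot 13 dia, no key, to 102.
- arbor_pilot (a point): Arbor's pilot, on the axis, half-way along it (90 mm from the collar point). The key is 6 mm wide and stands out to 12 mm from the axis. At the start the arbor lies level in the open V rests of a blue stand (V under tail and shoulder), axis 45 mm above the table, key up, pilot end away from the robot; it lifts straight out.
- rest_seat (a point): Tilted rest: fixed blue fixture, 130x80 mm foot, two open 90-degree Vs in line, rising at 45 degrees over this level frame's x axis (z up). Point, 85 mm high: where the arbor's collar point comes, pilot end up. Tail lies in the lower V (54 mm long), collar stops against its upper end; shoulder lies on the short upper V, 13 to 21 mm on, so lay in and lift out square to the line of the Vs. Beyond, the shaft is free.
- block_pocket (a point): Assembly block: fixed, grey, 104x104 mm, 75 high. Point: centre of the floor (67 high) of its square pocket, 44x44 mm (49x49 in its upper half), sides along x, y, 8 deep, where the collar's tail-side face comes; a 24 mm square well below takes the tail. z up. The bolt runs along +x, 16.5 mm to the +y side, over the edge of the seated collar. Staples at x -43 and +43 mm, 88 mm high; bolt track on the -x side.
- bolt (a joint): Travel of the barrel bolt in m: 0 drawn right back (pocket clear), 0.070 fully home in its keeper. Above 0.004 it lies across the pocket. About 2 N of friction; it stays where it is left.
- bolt_knob (a point): The red upright knob of the bolt, 14 mm diameter, 82 to 112 mm above the table; this point is on its axis, 100 mm above the table. x axis: the direction in which the bolt goes home.
- gear1_center (a point): Loose brass-yellow gear, 90 g, may be absent. Point: its centre, 8 mm above its underside; z up (hub side), x to its keyway (red mark on top). Flange 62 mm dia, 4 thick; octagonal hub 40 mm across flats (flats at x and every 45 degrees) up to 16 mm. Bore 18 mm, keyway 8 wide, to 13.5 from the axis. Passes the pilot at any angle, stops on the key's end until lined up. Gears stack at 16 mm.
- gear2_center (a point): Loose silvery aluminium gear, 90 g, may be absent. Point: its centre, 8 mm above its underside; z up (hub side), x to its keyway (red mark on top). Flange 62 mm dia, 4 thick; octagonal hub 40 mm across flats (flats at x and every 45 degrees) up to 16 mm. Bore 18 mm, keyway 8 wide, to 13.5 from the axis. Passes the pilot at any angle, stops on the key's end until lined up. Gears stack at 16 mm.
- gear3_center (a point): Loose copper-red gear, 90 g, may be absent. Point: its centre, 8 mm above its underside; z up (hub side), x to its keyway (red mark on top). Flange 62 mm dia, 4 thick; octagonal hub 40 mm across flats (flats at x and every 45 degrees) up to 16 mm. Bore 18 mm, keyway 8 wide, to 13.5 from the axis. Passes the pilot at any angle, stops on the key's end until lined up. Gears stack at 16 mm.
- driver_grip (a point): Bystander: screwdriver; leave it alone.
- spanner_grip (a point): Bystander: spanner; leave it alone.
- oiler: Bystander: yellow oil bottle, 48 mm diameter, 110 mm high; leave it alone.
- cup: Bystander: blue plastic cup, 70 mm wide, 80 mm high; leave it alone.
- gauge: Bystander: dial gauge, 56 mm dial, lying; leave it alone.
- sprocket_center (a point): Bystander: dark steel disc, 60 mm diameter, 12 mm thick; leave it alone.
Not all that is in view belongs to the job. Leave any pink or turquoise look-alike of the part that bears gear2_center alone.

How it is judged:
By the outcome, as a careful person would: the job done as asked, in the order asked, and still so for the second after the job is handed in, with the robot touching nothing.
Of gear1, gear2, gear3 only 2 to 3 are there at a start; the rules pass over those that are not, and their reading is None.
At some moment in a run one of gear1, gear2, gear3 may be knocked a few centimetres aside while the robot is not near it.
It also fails if it takes over 210 s, if anything falls off the work surface, if the arm or the gripper's body presses on something with over 40 N, if the wrist force passes 120 N, or if a joint passes its speed limit or range.

## Working session

There is one attempt and no reset: what is moved stays moved. The work goes in short steps, Python scripts to look and compute and a tool call to move; the robot and the scene stay as the last step left them, time stands still between calls to the robot, and variables do not carry over. Pictures are saved under pics/ and viewed, at most 14 in all, crops included, and the job is handed in when it is done.

Besides the shell and the picture viewer there is one more tool, called after ">>>" as a command line: name --argument value ..., lists and objects as JSON in quotes. jog_arm: Moves the arm, as the interface text tells. Its arguments: {"type":"object","properties":{"deltas":{"type":"array","items":{"type":"number"}},"squeeze":{"type":"number"}},"required":["deltas"]}

```bash
mkdir -p pics; cat > h.py <<'E'
import numpy as np, cv2
from rig import env
from scipy.spatial.transform import Rotation as R
def st():
    s=env.read_state(); q=s['orientation']; r=R.from_quat([q[1],q[2],q[3],q[0]]).as_matrix()
    return s,np.array(s['position']),r
def px(c,p):
    p=np.atleast_2d(p); T=np.linalg.inv(c['world_from_camera']); q=p@T[:3,:3].T+T[:3,3]
    return np.c_[c['fx']*q[:,0]/q[:,2]+c['cx'], c['fy']*q[:,1]/q[:,2]+c['cy']]
def ray(c,col,row,z):
    T=c['world_from_camera']; d=T[:3,:3]@np.array([(col-c['cx'])/c['fx'],(row-c['cy'])/c['fy'],1]); o=T[:3,3]
    return (o+d*(z-o[2])/d[2])[:3]
def save(c,n,crop=None,s=1):
    im=c['image'][:,:,::-1]
    if crop: im=im[crop[0]:crop[1],crop[2]:crop[3]]
    cv2.imwrite(f'pics/{n}.png',cv2.resize(im,None,fx=s,fy=s,interpolation=cv2.INTER_CUBIC))
def go(xyz,yaw=None):
    "shift in tool axes and turn to put TCP at xyz with tool x axis at yaw deg (world)"
    s,p,r=st(); d=r.T@(np.array(xyz)-p); y=np.degrees(np.arctan2(r[1,0],r[0,0]))
    t=0 if yaw is None else -((yaw-y+180)%360-180)
    print('t',round(s['clock'],1),'pos',p.round(4),'toolx yaw',round(y,1),'| shift',d.round(4),'turn',round(t,1),'j6',round(s['joints'][5],2),'F',np.round(s['force'],1),'gap',round(s['finger_gap']*.0854,4))
E
python3 - <<'E'
from h import *
for n in('scene','top'):
    c=env.camera(n); save(c,n+'0'); print(n,c['fx'],c['world_from_camera'].round(3).tolist())
    for q in('arbor_collar','rest_seat','block_pocket','bolt_knob','gear1_center','gear2_center','gear3_center','sprocket_center','oiler','cup','gauge','driver_grip','spanner_grip'):
        try: print(q,[(round(r['confidence'],2),np.round(r['point']).tolist(),int(r['region'].sum()),ray(c,r['point'][1],r['point'][0],.016 if 'gear' in q else .05).round(3).tolist()) for r in env.regions_of(q,c)[:3]])
        except Exception as e: print(q,e)
go([.178,.52,.231],0)
E
```

```text
scene 518.0359814519345 [[0.644, 0.531, -0.551, 1.385], [0.765, -0.45, 0.461, -0.738], [-0.004, -0.718, -0.696, 1.227], [0.0, 0.0, 0.0, 1.0]]
arbor_collar [(0.81, [273.0, 223.0], 292, [0.499, -0.347, 0.05])]
rest_seat [(0.89, [261.0, 277.0], 993, [0.562, -0.203, 0.05])]
block_pocket [(0.92, [235.0, 346.0], 2654, [0.617, 0.021, 0.05])]
bolt_knob [(0.57, [221.0, 348.0], 71, [0.577, 0.068, 0.05])]
gear1_center [(0.75, [180.0, 397.0], 161, [0.518, 0.355, 0.016])]
gear2_center [(0.74, [172.0, 363.0], 118, [0.409, 0.296, 0.016]), (0.72, [181.0, 331.0], 164, [0.371, 0.178, 0.016]), (0.47, [191.0, 355.0], 179, [0.464, 0.204, 0.016])]
gear3_center [(0.45, [203.0, 380.0], 164, [0.561, 0.232, 0.016]), (0.18, [191.0, 305.0], 153, [0.351, 0.076, 0.016])]
sprocket_center [(0.5, [248.0, 200.0], 268, [0.372, -0.348, 0.05])]
oiler [(0.92, [193.0, 437.0], 355, [0.675, 0.381, 0.05])]
cup [(0.78, [214.0, 271.0], 578, [0.394, -0.099, 0.05])]
gauge [(0.69, [290.0, 325.0], 351, [0.731, -0.163, 0.05])]
driver_grip [(0.75, [313.0, 245.0], 397, [0.651, -0.376, 0.05])]
spanner_grip [(0.58, [191.0, 307.0], 173,
[... 686 characters left out ...]
 [0.573, 0.041, 0.016])]
gear3_center [(0.64, [190.0, 239.0], 400, [0.555, 0.231, 0.016]), (0.38, [196.0, 395.0], 1461, [0.527, -0.181, 0.016])]
sprocket_center [(0.87, [270.0, 456.0], 486, [0.332, -0.317, 0.05]), (0.46, [165.0, 316.0], 3266, [0.61, 0.023, 0.05])]
oiler [(0.92, [148.0, 182.0], 422, [0.666, 0.377, 0.05])]
cup [(0.71, [247.0, 368.0], 638, [0.395, -0.102, 0.05])]
gauge [(0.63, [132.0, 378.0], 390, [0.692, -0.139, 0.05])]
driver_grip [(0.62, [156.0, 464.0], 382, [0.623, -0.356, 0.05])]
spanner_grip [(0.57, [254.0, 304.0], 454, [0.38, 0.057, 0.05])]
t 1.4 pos [0.1781 0.5203 0.2313] toolx yaw 161.1 | shift [ 0.     -0.0004  0.0003] turn 161.1 j6 -0.07 F [-0.5  0.9  0.8] gap 0.0855
```

```bash
python3 - <<'E'
import cv2
a=cv2.imread('pics/top0.png')[90:310,150:510]; cv2.imwrite('pics/topc.png',cv2.resize(a,(792,484),interpolation=cv2.INTER_CUBIC))
a=cv2.imread('pics/scene0.png')[150:340,180:470]; cv2.imwrite('pics/scenec.png',cv2.resize(a,(800,524),interpolation=cv2.INTER_CUBIC))
E
```

```text
(no output)
```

View pics/topc.png

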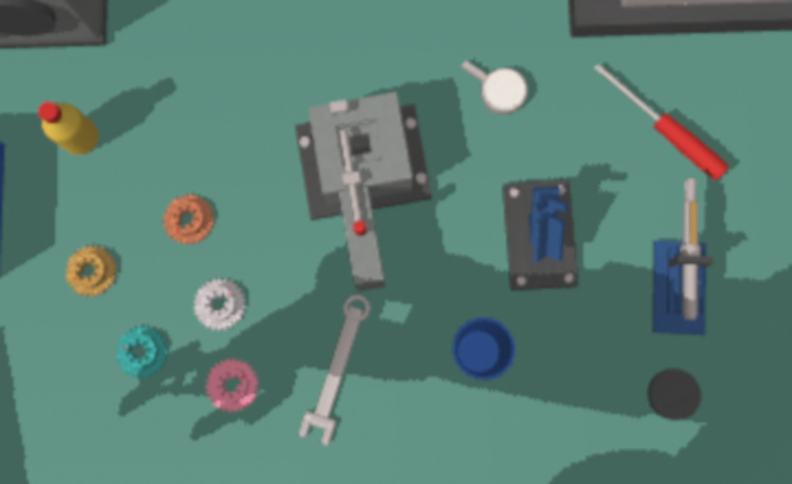

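View pics/scenec.png

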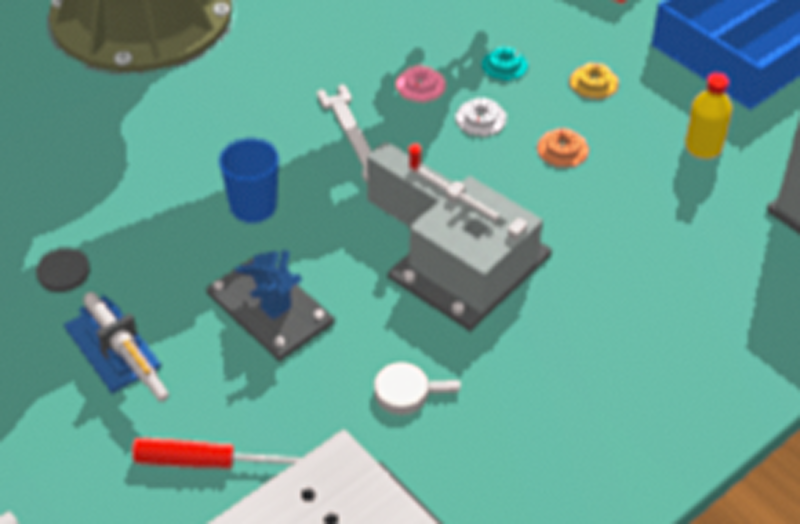

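```bash
python3 - <<'E'
import cv2, numpy as np
t=cv2.imread('pics/top0.png'); s=cv2.imread('pics/scene0.png')
f=lambda im,r,c,h,w:cv2.resize(im[r:r+h,c:c+w],(400,300),interpolation=cv2.INTER_CUBIC)
# (row,col,h,w)
o=np.vstack([np.hstack([f(t,167,370,60,80),f(s,230,250,60,80)]),np.hstack([f(t,128,270,102,136),f(t,165,440,75,100)])])
cv2.imwrite('pics/z1.png',o)
E
```

```text
(no output)
```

View pics/z1.png

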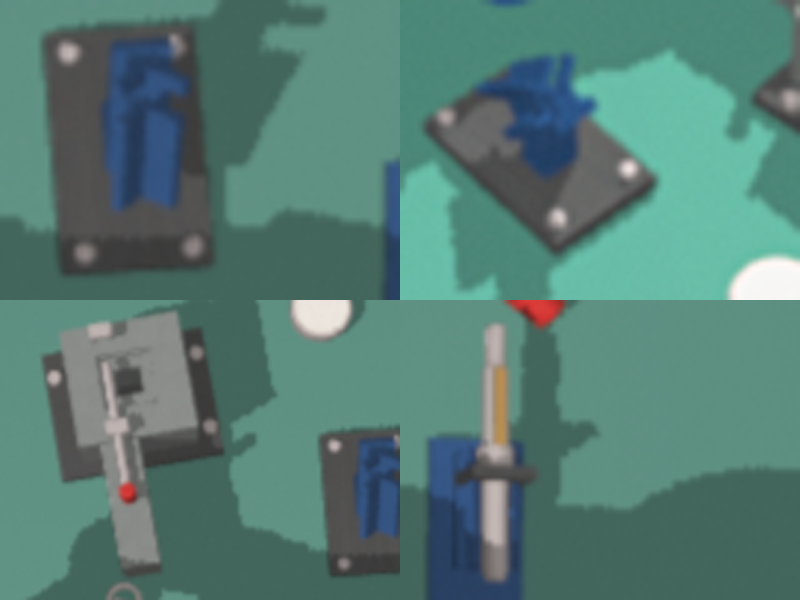

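```bash
cat >> h.py <<'E'
from scipy.optimize import least_squares
def fit(obs,guess):
    "obs: list of (cam, local xyz, (col,row)); guess x,y,yawdeg (level part)"
    def f(v):
        a=np.radians(v[2]); M=np.array([[np.cos(a),-np.sin(a),0],[np.sin(a),np.cos(a),0],[0,0,1]])
        return np.concatenate([(px(c,M@np.array(l)+[v[0],v[1],0])[0]-o) for c,l,o in obs])
    r=least_squares(f,guess,x_scale=[.01,.01,3]); return r.x,r.fun
E
python3 - <<'E'
from h import *
t=env.camera('top'); s=env.camera('scene')
# block
T=lambda x,y:(270+x/2.941,128+y/2.941); S=lambda x,y:(180+x/2.7586,150+y/2.7586)
h=.052;z=.075
ob=[(t,(h,h,z),T(60,32)),(t,(h,-h,z),T(178,11)),(t,(-h,-h,z),T(197,127)),(t,(-h,h,z),T(80,147)),
 (s,(-h,-h,z),S(412,225)),(s,(h,-h,z),S(487,272)),(s,(h,h,z),S(542,222))]
v,f=fit(ob,[.6,.02,0]); print('block',v.round(4),f.reshape(-1,2).round(1).tolist()); B=v
# arbor: tail -62, pilot 102 ; z .045
U=lambda x,y:(440+x/4,165+y/4)
v,f=fit([(t,(.102,0,.045),U(94,25)),(t,(-.062,0,.045),U(95,280)),(t,(.004,0,.045),U(95,174)),
 (s,(.102,0,.045),S(164,395)),(s,(-.062,0,.045),S(92,298))],[.48,-.35,0]); print('arbor',v.round(4),f.reshape(-1,2).round(1).tolist())
# rest foot yaw by screws
V=lambda x,y:(370+x/5,167+y/5)
P=[ray(t,*V(*p),.01) for p in((68,52),(178,45),(193,247),(85,253))]; P=np.array(P); print('screws',P.round(3).tolist(),'mean',P.mean(0).round(4))
for a,b in((0,3),(1,2)): d=P[a]-P[b]; print('yaw',np.degrees(np.arctan2(d[1],d[0])).round(1))
G=lambda x,y:(250+x/5,230+y/5)
for n,q in(('left',(45,115)),('near',(157,217)),('right',(228,168))): print(n,ray(s,*G(*q),.01).round(3))
# knob
for n,c in(('t',t),('s',s)):
    hsv=cv2.cvtColor(c['image'],cv2.COLOR_RGB2HSV); m=((hsv[...,0]<8)|(hsv[...,0]>172))&(hsv[...,1]>170)&(hsv[...,2]>90)
    k,_,stt,ce=cv2.connectedComponentsWithStats(m.astype('uint8'))
    for i in range(1,k):
        if stt[i,4]>5: print(n,ce[i].round(1),stt[i,4],ray(c,*ce[i],.1).round(3))
# gears
for q in('gear1_center','gear2_center','gear3_center'):
    for n,c in(('t',t),('s',s)):
        for r in env.regions_of(q,c)[:3]: 
            y,x=np.nonzero(r['region']); print(q,n,round(r['confidence'],2),ray(c,x.mean(),y.mean(),.006).round(3),c['image'][r['region']].mean(0).round())
E
```

```text
block [0.6313 0.0303 8.8169] [[-0.9, -0.6], [-1.0, -0.7], [-0.1, -1.1], [-1.0, -0.5], [-2.0, 0.4], [-2.0, 0.5], [-0.8, -1.0]]
arbor [ 0.4828 -0.3452 -4.1505] [[-0.6, -0.6], [-0.9, -0.6], [-0.9, -0.1], [-0.8, 0.7], [-2.3, -0.8]]
screws [[0.58, -0.154, 0.01], [0.582, -0.212, 0.01], [0.474, -0.214, 0.01], [0.472, -0.158, 0.01]] mean [ 0.5271 -0.1847  0.01  ]
yaw 2.2
yaw 1.2
left [ 0.473 -0.207  0.01 ]
near [ 0.581 -0.203  0.01 ]
right [ 0.579 -0.147  0.01 ]
t [172.2 140.6] 61 [0.67  0.383 0.1  ]
t [464.1 156.5] 299 [ 0.607 -0.34   0.1  ]
t [313.2 193.1] 17 [0.526 0.031 0.1  ]
t [600.7 309.7] 9831 [ 0.237 -0.623  0.1  ]
t [111.4 291.1] 4435 [0.301 0.519 0.1  ]
s [87.7 80. ] 281 [-0.69  -0.242  0.1  ]
s [392.7 129. ] 1412 [0.371 0.476 0.1  ]
s [439.7 179.8] 37 [0.667 0.389 0.1  ]
s [330. 206.] 21 [0.527 0.034 0.1  ]
s [ 80.9 271.9] 6076 [ 0.279 -0.662  0.1  ]
s [245.6 314.1] 271 [ 0.686 -0.392  0.1  ]
gear1_center t 0.61 [0.499 0.365 0.006] [163. 130.  76.]
gear1_center t 0.45 [0.681 0.397 0.006] [148. 109.  52.]
gear1_center s 0.6 [0.502 0.367 0.006] [196. 161.  73.]
gear2_center t 0.95 [0.455 0.207 0.006] [174. 169. 170.]
gear2_center t 0.91 [0.358 0.191 0.006] [162. 101. 115.]
gear2_center t 0.68 [0.399 0.299 0.006] [ 58. 136. 130.]
gear2_center s 0.75 [0.4   0.3   0.006] [ 10. 163. 156.]
gear2_center s 0.71 [0.457 0.205 0.006] [198. 192. 194.]
gear2_center s 0.64 [0.585 0.047 0.006] [128. 130. 127.]
gear3_center t 0.79 [0.56  0.244 0.006] [169. 108.  80.]
gear3_center t 0.45 [ 0.503 -0.359  0.006] [139. 131. 124.]
gear3_center t 0.32 [0.5   0.364 0.006] [160. 130.  78.]
gear3_center s 0.68 [0.561 0.246 0.006] [207. 128.  82.]
```

>>> jog_arm --deltas '[0.05, 0, 0, 0, -8, 0.05, 0, 0, 0, -16, 0.05, 0, 0, 0, -24, 0.05, 0, 0, 0, -27.7, 0.05, 0, 0, 0, -27.7]' --squeeze 40

```text
clock: 2.3
position: [0.1781, 0.5204, 0.2313]
orientation: [-0.0, -0.077, 0.997, 0.0]
force: [0.5, -0.2, -0.1]
finger_gap: 0.586
grip_force: 0.0
```

>>> jog_arm --deltas '[0.05, -0.018, -0.036, 0, 0, 0.05, -0.036, -0.072, 0, 0, 0.05, -0.054, -0.107, 0, 0, 0.05, -0.072, -0.143, 0, 0, 0.05, -0.09, -0.178, 0, 0]'

```text
clock: 2.8
position: [0.2949, 0.3568, 0.2314]
orientation: [0.0, -0.076, 0.997, 0.0]
force: [0.5, 0.5, 0.3]
finger_gap: 0.587
grip_force: 0.0
```

>>> jog_arm --deltas '[0.05, -0.018, -0.036, 0, 0, 0.05, -0.036, -0.072, 0, 0, 0.05, -0.054, -0.107, 0, 0, 0.05, -0.072, -0.143, 0, 0, 0.05, -0.09, -0.178, 0, 0]'

```text
clock: 3.3
position: [0.4112, 0.1946, 0.2315]
orientation: [0.0, -0.075, 0.997, 0.0]
force: [0.6, 0.1, 0.6]
finger_gap: 0.583
grip_force: 0.0
```

>>> jog_arm --deltas '[0.05, -0.018, -0.036, 0, 0, 0.05, -0.036, -0.072, 0, 0, 0.05, -0.054, -0.107, 0, 0, 0.05, -0.072, -0.143, 0, 0, 0.05, -0.09, -0.178, 0, 0]'

```text
clock: 3.8
position: [0.5274, 0.0324, 0.2314]
orientation: [0.0, -0.075, 0.997, -0.0]
force: [0.4, 0.2, 0.1]
finger_gap: 0.584
grip_force: 0.0
```

```bash
python3 -c "
from h import *
go([.526,.0325,.089],188.8)"
```

```text
t 3.8 pos [0.5274 0.0324 0.2314] toolx yaw -171.4 | shift [0.0014 0.0004 0.1424] turn -0.2 j6 -1.73 F [0.4 0.2 0.1] gap 0.0499
```

>>> jog_arm --deltas '[0.05, 0, 0, 0.05, 0, 0.05, 0, 0, 0.09, 0, 0.05, 0, 0, 0.125, 0, 0.05, 0, 0, 0.142, 0, 0.05, 0, 0, 0.142, 0]'

```text
clock: 4.3
position: [0.5255, 0.0339, 0.087]
orientation: [-0.002, -0.076, 0.997, 0.0]
force: [0.1, 0.0, 0.3]
finger_gap: 0.585
grip_force: 0.0
```

>>> jog_arm --deltas '[0.0, 0, 0, 0, 0, 0.0, 0, 0, 0, 0, 0.0, 0, 0, 0, 0, 0.0, 0, 0, 0, 0, 0.0, 0, 0, 0, 0]'

```text
clock: 4.8
position: [0.5276, 0.0328, 0.0909]
orientation: [0.002, -0.076, 0.997, -0.001]
force: [1.4, -11.1, 2.6]
finger_gap: 0.147
grip_force: 39.1
```

>>> jog_arm --deltas '[0.0, 0.006, 0, 0, 0, 0.0, 0.012, 0, 0, 0, 0.0, 0.018, 0, 0, 0, 0.0, 0.024, 0, 0, 0, 0.0, 0.03, 0, 0, 0]'

```text
clock: 5.3
position: [0.4981, 0.0283, 0.0909]
orientation: [0.002, -0.076, 0.997, -0.001]
force: [4.1, -10.6, 1.0]
finger_gap: 0.145
grip_force: 39.1
```

>>> jog_arm --deltas '[0.0, 0.006, 0, 0, 0, 0.0, 0.012, 0, 0, 0, 0.0, 0.018, 0, 0, 0, 0.0, 0.018, 0, 0, 0]'

```text
clock: 5.7
position: [0.4822, 0.0258, 0.0917]
orientation: [0.005, -0.076, 0.997, -0.001]
force: [15.2, -7.2, -2.0]
finger_gap: 0.143
grip_force: 40.8
```

>>> jog_arm --deltas '[0.0, 0.004, 0, 0, 0, 0.0, 0.008, 0, 0, 0, 0.0, 0.012, 0, 0, 0, 0.0, 0.012, 0, 0, 0]'

```text
clock: 6.1
position: [0.4674, 0.0248, 0.0901]
orientation: [0.001, -0.077, 0.997, -0.0]
force: [-0.3, 0.3, -0.7]
finger_gap: -0.0
grip_force: 0.0
```

>>> jog_arm --deltas '[0.05, 0, 0, -0.05, 0, 0.05, 0, 0, -0.1, 0, 0.05, 0, -0.04, -0.13, 0, 0.05, 0, -0.085, -0.13, 0, 0.05, 0, -0.13, -0.13, 0]'

```text
clock: 6.6
position: [0.4877, -0.105, 0.221]
orientation: [0.001, -0.077, 0.997, -0.0]
force: [1.2, 0.4, -0.8]
finger_gap: 0.586
grip_force: 0.0
```

>>> jog_arm --deltas '[0.05, -0.003, -0.048, 0, 3, 0.05, -0.006, -0.096, 0, 6, 0.05, -0.01, -0.144, 0, 9, 0.05, -0.013, -0.192, 0, 12, 0.05, -0.016, -0.24, 0, 12.8]'

```text
clock: 7.1
position: [0.54, -0.3402, 0.2197]
orientation: [0.0, 0.036, 0.999, 0.0]
force: [1.2, 1.6, 0.6]
finger_gap: 0.587
grip_force: 0.0
```

```bash
python3 - <<'E'
from h import *
go([.5406,-.3494,.026],175.85)
t=env.camera('top'); save(t,'arb1',(140,250,420,520),5)
for r in env.regions_of('bolt_knob',t)[:2]: print(r['confidence'],ray(t,r['point'][1],r['point'][0],.1))
E
```

```text
t 7.1 pos [ 0.54   -0.3402  0.2197] toolx yaw 175.9 | shift [-0.0012 -0.0091  0.1937] turn 0.0 j6 -2.12 F [1.2 1.6 0.6] gap 0.0501
0.55 [0.50966442 0.03547021 0.1       ]
```

View pics/arb1.png

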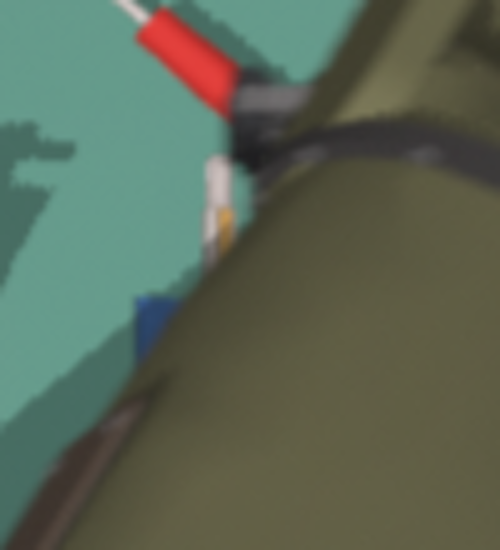

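>>> jog_arm --deltas '[0.05, -0.001, -0.009, 0.045, 0, 0.05, -0.001, -0.009, 0.09, 0, 0.05, -0.001, -0.009, 0.135, 0, 0.05, -0.001, -0.009, 0.17, 0, 0.05, -0.001, -0.009, 0.187, 0]'

```text
clock: 7.7
position: [0.5392, -0.3462, 0.0293]
orientation: [-0.002, 0.035, 0.999, 0.001]
force: [0.1, 0.8, 0.3]
finger_gap: 0.585
grip_force: 0.0
```

```bash
python3 - <<'E'
from h import *
go([.5406,-.3494,.026],175.85)
for n in('top','scene'):
    c=env.camera(n)
    hsv=cv2.cvtColor(c['image'],cv2.COLOR_RGB2HSV); m=((hsv[...,0]<8)|(hsv[...,0]>172))&(hsv[...,1]>170)&(hsv[...,2]>90)
    k,_,stt,ce=cv2.connectedComponentsWithStats(m.astype('uint8'))
    for i in range(1,k):
        if 5<stt[i,4]<60: print(n,ce[i].round(1),stt[i,4],ray(c,*ce[i],.1).round(3))
save(c,'arb2',(220,360,160,360),4)
E
```

```text
t 7.7 pos [ 0.5392 -0.3462  0.0293] toolx yaw 176.0 | shift [-0.0017 -0.0031  0.0033] turn 0.2 j6 -2.13 F [0.1 0.8 0.3] gap 0.05
top [315.9 208.9] 18 [0.487 0.025 0.1  ]
scene [439.7 179.8] 38 [0.667 0.389 0.1  ]
scene [320.2 200.2] 16 [0.488 0.028 0.1  ]
```

View pics/arb2.png

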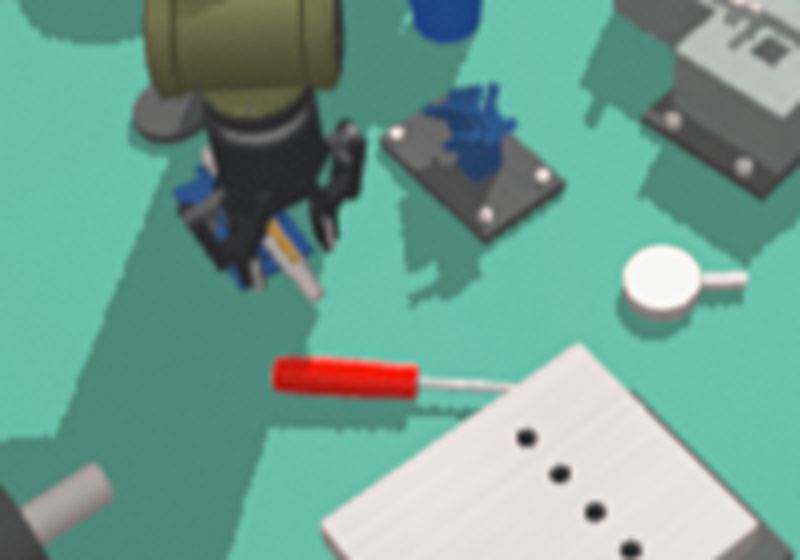

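>>> jog_arm --deltas '[0.05, 0, 0, 0.003, 0, 0.0, 0, 0, 0.003, 0, 0.0, 0, 0, 0.003, 0, 0.0, 0, 0, 0.003, 0, 0.0, 0, 0, 0.003, 0]' --squeeze 40

```text
clock: 8.3
position: [0.5408, -0.348, 0.0305]
orientation: [0.001, 0.035, 0.999, -0.001]
force: [2.6, -2.5, 3.3]
finger_gap: 0.167
grip_force: 39.1
```

>>> jog_arm --deltas '[0.0, 0, 0, 0, 0, 0.0, 0, 0, 0, 0, 0.0, 0, 0, -0.01, 0, 0.0, 0, 0, -0.02, 0, 0.0, 0, 0, -0.03, 0]'

```text
clock: 8.8
position: [0.5399, -0.3471, 0.0595]
orientation: [-0.001, 0.035, 0.999, 0.0]
force: [-0.1, 0.1, -3.0]
finger_gap: 0.17
grip_force: 39.2
```

>>> jog_arm --deltas '[0.0, 0, 0, -0.03, 0, 0.0, 0, 0, -0.06, 0, 0.0, 0, 0, -0.09, 0, 0.0, 0, 0, -0.12, 0, 0.0, 0, 0, -0.15, 0]'

```text
clock: 9.3
position: [0.5397, -0.3472, 0.2108]
orientation: [-0.0, 0.035, 0.999, 0.0]
force: [0.4, -0.3, -2.2]
finger_gap: 0.17
grip_force: 39.2
```

```bash
python3 - <<'E'
from h import *
go([.5,-.2,.2],180)
c=env.camera('scene'); save(c,'arb3',(150,330,160,360),4)
E
```

```text
t 9.3 pos [ 0.5397 -0.3472  0.2108] toolx yaw 176.0 | shift [0.0499 0.1441 0.0109] turn -4.0 j6 -2.13 F [ 0.4 -0.3 -2.2] gap 0.0146
```

View pics/arb3.png

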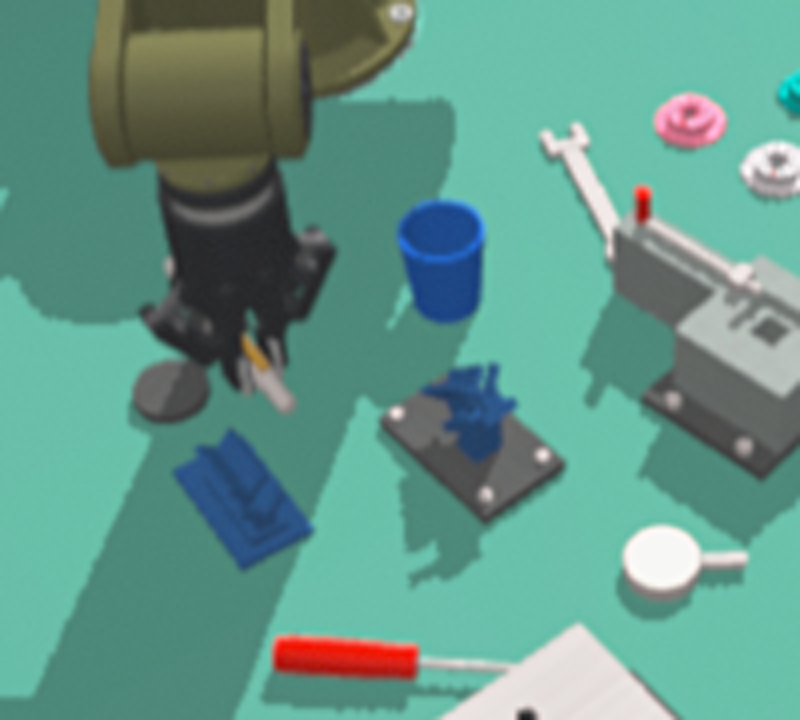

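>>> jog_arm --deltas '[0.0, 0, 0, 0, 0, 0.0, 0, 0, 0, 0, 0.0, 0, 0, 0, 0]' --squeeze 20

```text
clock: 9.65
position: [0.5397, -0.3471, 0.2077]
orientation: [-0.001, 0.035, 0.999, 0.001]
force: [0.2, 0.0, -2.6]
finger_gap: 0.169
grip_force: 39.4
```

```bash
python3 - <<'E'
from h import *
s,p,r=st(); print(s['ft_torque'],s['force'],s['grip_force'])
c=env.camera('scene'); save(c,'arb4',(220,270,190,260),8)
g=p-r[:,2]*.019
a=np.radians(-4.0)
for th in(0,20,45,70):
    d=np.array([np.cos(a)*np.cos(np.radians(th)),np.sin(a)*np.cos(np.radians(th)),np.sin(np.radians(th))])
    print(th,[((px(c,g+d*(l-.058))[0]-[190,220])*8).round() .tolist()for l in(-.062,0,.102)])
E
```

```text
[-0.02917892 -0.04601824  0.02109049] [ 0.23755004  0.02359781 -2.59911207] 39.40099060535431
0 [[95.0, -52.0], [180.0, 55.0], [332.0, 244.0]]
20 [[123.0, 44.0], [194.0, 102.0], [322.0, 207.0]]
45 [[179.0, 177.0], [222.0, 169.0], [300.0, 153.0]]
70 [[250.0, 306.0], [257.0, 233.0], [271.0, 101.0]]
```

View pics/arb4.png

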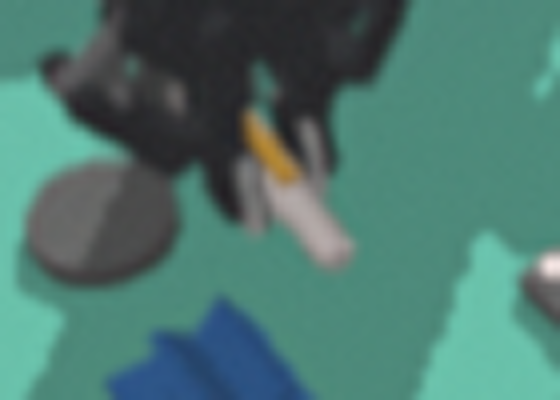

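```bash
python3 - <<'E'
from h import *
t=env.camera('top'); s=env.camera('scene')
V=lambda x,y:(370+x/5-.4,167+y/5-.4); G=lambda x,y:(250+x/5-.4,230+y/5-.4)
for z in(.004,.008,.012):
    a,b=.054,.0285
    ob=[(t,(a,b,z),V(68,52)),(t,(a,-b,z),V(178,45)),(t,(-a,-b,z),V(193,247)),(t,(-a,b,z),V(85,253)),(s,(-a,-b,z),G(45,118)),(s,(a,-b,z),G(157,217)),(s,(a,b,z),G(228,168))]
    v,f=fit(ob,[.527,-.18,0]); print(z,v.round(4),f.reshape(-1,2).round(1).tolist())
# candidate features given seat position = foot centre + (k,0): V valley ends & collar line
a=np.radians(v[2]); 
for k in(-.02,-.01,0,.01,.02):
    o=[]
    for sl,n in((-.054,-.0113),(0,-.0113),(.013,-.0156),(.021,-.0156)):
        x=(sl-n)*.7071+k; zz=.085+(sl+n)*.7071
        P=[v[0]+x*np.cos(a),v[1]+x*np.sin(a),zz]
        o+=[((px(t,P)[0]-[370,167])*5+2).round().tolist(),((px(s,P)[0]-[250,230])*5+2).round().tolist()]
    print(k,o)
im=np.hstack([cv2.resize(q['image'][r:r+40,c:c+40,::-1],(400,400),interpolation=cv2.INTER_LANCZOS4) for q,r,c in((t,170,380),(s,238,260))])
cv2.imwrite('pics/rest.png',cv2.convertScaleAbs(im,alpha=1.6,beta=20))
E
```

```text
0.004 [ 0.5271 -0.1817  2.4966] [[-1.0, 1.0], [-1.7, 0.9], [-0.8, 0.5], [-0.8, 0.8], [-0.6, 2.1], [-0.6, 2.8], [-0.3, 2.4]]
0.008 [ 0.5273 -0.1818  2.4214] [[-0.8, 0.6], [-1.4, 0.5], [-0.5, 0.3], [-0.7, 0.5], [-0.7, 1.3], [-0.7, 2.0], [-0.3, 1.7]]
0.012 [ 0.5276 -0.1818  2.3465] [[-0.6, 0.2], [-1.1, 0.1], [-0.3, 0.0], [-0.5, 0.2], [-0.8, 0.5], [-0.7, 1.2], [-0.3, 0.9]]
-0.02 [[145.0, 237.0], [78.0, 71.0], [150.0, 150.0], [114.0, 64.0], [149.0, 124.0], [126.0, 68.0], [150.0, 110.0], [132.0, 67.0]]
-0.01 [[143.0, 217.0], [89.0, 80.0], [148.0, 131.0], [124.0, 73.0], [148.0, 104.0], [137.0, 78.0], [148.0, 91.0], [143.0, 77.0]]
0 [[141.0, 198.0], [99.0, 89.0], [146.0, 111.0], [135.0, 83.0], [146.0, 84.0], [148.0, 87.0], [146.0, 71.0], [154.0, 86.0]]
0.01 [[139.0, 179.0], [109.0, 99.0], [144.0, 91.0], [146.0, 92.0], [144.0, 64.0], [159.0, 97.0], [145.0, 51.0], [165.0, 96.0]]
0.02 [[137.0, 160.0], [120.0, 108.0], [142.0, 71.0], [157.0, 102.0], [142.0, 45.0], [170.0, 107.0], [143.0, 31.0], [176.0, 106.0]]
```

View pics/rest.png

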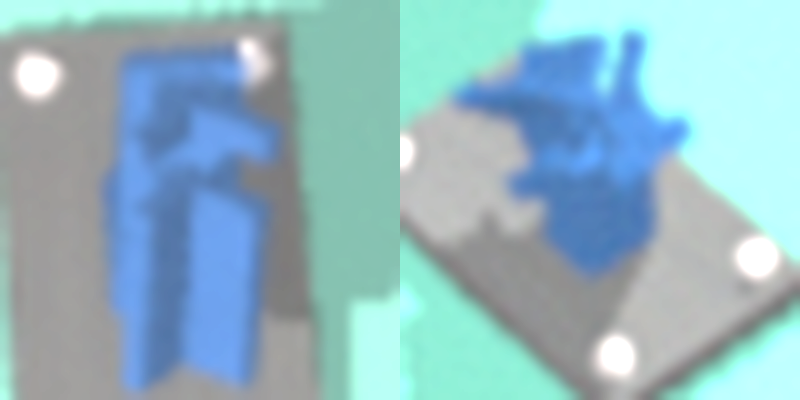

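>>> jog_arm --deltas '[0.0, 0, 0, 0.04, 0, 0.0, 0, 0, 0.08, 0, 0.0, 0, 0, 0.11, 0, 0.0, 0, 0, 0.14, 0, 0.0, 0, 0, 0.16, 0]'

```text
clock: 10.3
position: [0.5396, -0.347, 0.0467]
orientation: [-0.001, 0.035, 0.999, 0.001]
force: [5.3, 0.4, 7.1]
finger_gap: 0.168
grip_force: 40.5
```

>>> jog_arm --deltas '[0.0, 0, 0, 0.01, 0, 0.0, 0, 0, 0.015, 0, 0.0, 0, 0, 0.019, 0, 0.0, 0, 0, 0.019, 0, 0.0, 0, 0, 0.02, 0]'

```text
clock: 10.8
position: [0.5409, -0.3477, 0.0308]
orientation: [0.001, 0.035, 0.999, -0.0]
force: [1.9, 1.6, 5.8]
finger_gap: 0.169
grip_force: 42.5
```

```bash
python3 - <<'E'
from h import *
go([.5746,-.3517,.026],175.85)
E
```

```text
t 10.8 pos [ 0.5409 -0.3477  0.0308] toolx yaw 176.0 | shift [-0.0338 -0.0016  0.0049] turn 0.2 j6 -2.13 F [1.9 1.6 5.8] gap 0.0145
```

>>> jog_arm --deltas '[0.045, 0, 0, 0, 0, 0.045, 0, 0, 0, 0, 0.045, 0, 0, 0, 0, 0.045, -0.015, -0.002, 0, 0, 0.045, -0.034, -0.002, -0.002, 0]' --squeeze 20

```text
clock: 11.3
position: [0.5738, -0.3522, 0.0313]
orientation: [-0.0, 0.035, 0.999, 0.0]
force: [0.6, -0.2, -0.3]
finger_gap: 0.528
grip_force: 0.0
```

>>> jog_arm --deltas '[0.045, 0, 0, 0, 0, 0.0, 0, 0, 0, 0, 0.0, 0, 0, 0, 0, 0.0, 0, 0, 0, 0, 0.0, 0, 0, 0, 0]'

```text
clock: 11.8
position: [0.5735, -0.3517, 0.0312]
orientation: [-0.0, 0.035, 0.999, 0.0]
force: [-1.7, 0.6, 0.0]
finger_gap: 0.144
grip_force: 19.2
```

>>> jog_arm --deltas '[0.0, 0, 0, 0, 0, 0.0, 0, 0, -0.01, 0, 0.0, 0, 0, -0.02, 0, 0.0, 0, 0, -0.03, 0, 0.0, 0, 0, -0.04, 0]'

```text
clock: 12.3
position: [0.5712, -0.3516, 0.0701]
orientation: [-0.004, 0.035, 0.999, 0.001]
force: [-15.8, -1.3, -10.2]
finger_gap: 0.142
grip_force: 19.4
```

```bash
cat >> h.py <<'E'
def tilt(c,yaw,la,ths,crop,s):
    "predicted pixels of tail end, collar, pilot end in crop for tilts ths, grip at la"
    _,p,r=st(); g=p-r[:,2]*.019; a=np.radians(yaw)
    for th in ths:
        t=np.radians(th); d=np.array([np.cos(a)*np.cos(t),np.sin(a)*np.cos(t),np.sin(t)])
        print(th,[((px(c,g+d*(l-la))[0]-[crop[2],crop[0]])*s).round().tolist() for l in(-.062,.004,.102)])
E
python3 - <<'E'
from h import *
go([.5746,-.3517,.2],175.85); s=st()[0]; print(s['grip_force'],s['ft_torque'])
c=env.camera('scene'); k=(220,320,170,300); save(c,'arb5',k,6); tilt(c,-4.1,.091,(0,20,45,70),k,6)
E
```

```text
t 12.3 pos [ 0.5712 -0.3516  0.0701] toolx yaw 176.0 | shift [-0.0024  0.0005 -0.1299] turn 0.1 j6 -2.11 F [-15.8  -1.3 -10.2] gap 0.0122
19.424767533427634 [-0.11090335  2.43820475 -0.0804187 ]
0 [[230.0, 160.0], [295.0, 246.0], [398.0, 381.0]]
20 [[254.0, 242.0], [309.0, 292.0], [397.0, 375.0]]
45 [[304.0, 358.0], [337.0, 361.0], [393.0, 366.0]]
70 [[367.0, 474.0], [375.0, 430.0], [388.0, 356.0]]
```

View pics/arb5.png

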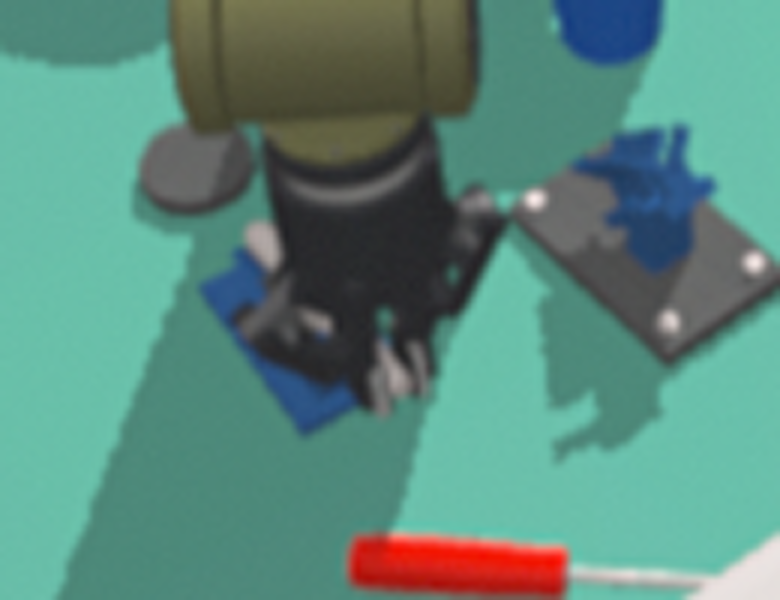

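>>> jog_arm --deltas '[0.0, 0.006, 0, -0.003, 0, 0.0, 0.01, 0, -0.01, 0, 0.0, 0.014, 0, -0.02, 0, 0.0, 0.018, 0, -0.03, 0, 0.0, 0.022, 0, -0.04, 0]'

```text
clock: 12.85
position: [0.5519, -0.3504, 0.1128]
orientation: [0.0, 0.035, 0.999, -0.0]
force: [0.6, 0.3, -3.3]
finger_gap: 0.144
grip_force: 20.7
```

```bash
python3 - <<'E'
from h import *
go([.55,-.3517,.2],175.85); s=st()[0]; print(s['grip_force'],s['ft_torque'])
E
```

```text
t 12.8 pos [ 0.5519 -0.3504  0.1128] toolx yaw 176.0 | shift [ 0.0017 -0.0015 -0.0872] turn 0.2 j6 -2.12 F [ 0.6  0.3 -3.3] gap 0.0123
20.68976311878032 [-0.05397482 -0.23414728 -0.01480207]
```

>>> jog_arm --deltas '[0.0, 0, 0, -0.03, 0, 0.0, 0, 0, -0.06, 0, 0.0, 0, 0, -0.09, 0, 0.0, 0, 0, -0.09, 0, 0.0, 0, 0, -0.09, 0]'

```text
clock: 13.35
position: [0.552, -0.3503, 0.2019]
orientation: [0.0, 0.035, 0.999, -0.0]
force: [-0.5, -1.3, -2.3]
finger_gap: 0.14
grip_force: 21.5
```

```bash
python3 - <<'E'
from h import *
go([.55,-.3517,.2],175.85); s=st()[0]; print(s['grip_force'],s['ft_torque'])
c=env.camera('scene'); k=(180,280,170,300); save(c,'arb6',k,6); tilt(c,-4.1,.091,(0,20,45,70,90),k,6)
E
```

```text
t 13.3 pos [ 0.552  -0.3503  0.2019] toolx yaw 176.0 | shift [ 0.0019 -0.0016  0.0019] turn 0.2 j6 -2.12 F [-0.5 -1.3 -2.3] gap 0.0119
21.50639980507549 [ 0.01249931 -0.20667082  0.00840447]
0 [[169.0, 188.0], [236.0, 272.0], [343.0, 406.0]]
20 [[196.0, 278.0], [251.0, 324.0], [341.0, 399.0]]
45 [[249.0, 403.0], [282.0, 398.0], [337.0, 389.0]]
70 [[315.0, 524.0], [321.0, 470.0], [331.0, 379.0]]
90 [[372.0, 608.0], [355.0, 518.0], [327.0, 373.0]]
```

View pics/arb6.png

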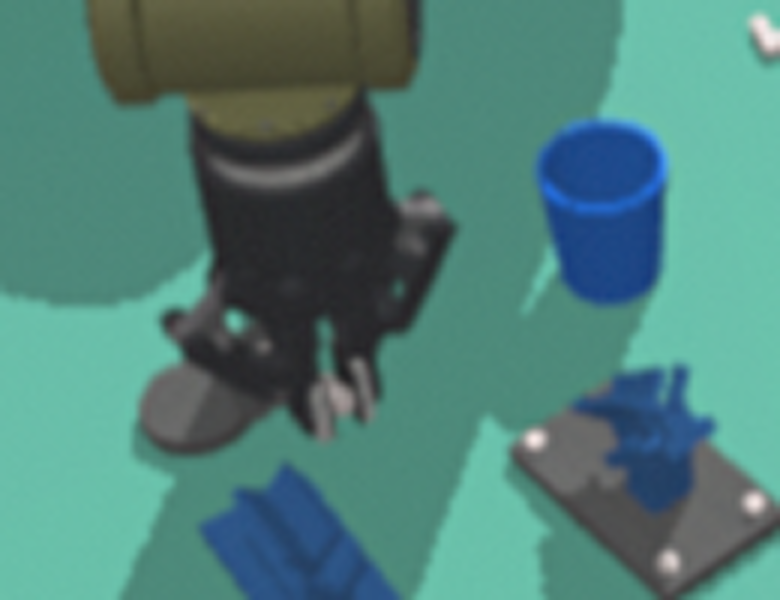

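>>> jog_arm --deltas '[0.0, 0, 0, 0, 8, 0.0, 0, 0, 0, 16, 0.0, 0, 0, 0, 24, 0.0, 0, 0, 0, 32, 0.0, 0, 0, 0, 39]'

```text
clock: 13.9
position: [0.5516, -0.35, 0.1996]
orientation: [-0.001, 0.369, 0.929, 0.0]
force: [0.2, -0.2, -1.7]
finger_gap: 0.143
grip_force: 21.5
```

>>> jog_arm --deltas '[0.0, 0, 0, 0, 8, 0.0, 0, 0, 0, 16, 0.0, 0, 0, 0, 24, 0.0, 0, 0, 0, 32, 0.0, 0, 0, 0, 38]'

```text
clock: 14.4
position: [0.5515, -0.35, 0.1996]
orientation: [-0.001, 0.652, 0.759, -0.0]
force: [0.2, 1.0, -2.1]
finger_gap: 0.137
grip_force: 21.5
```

>>> jog_arm --deltas '[0.0, 0.03, 0.023, 0, 0, 0.0, 0.06, 0.046, 0, 0, 0.0, 0.09, 0.069, 0, 0, 0.0, 0.12, 0.092, 0, 0, 0.0, 0.15, 0.115, 0, 0]'

```text
clock: 14.9
position: [0.6422, -0.1826, 0.1996]
orientation: [-0.001, 0.649, 0.76, -0.001]
force: [-0.1, -0.3, -2.0]
finger_gap: 0.143
grip_force: 21.7
```

```bash
python3 - <<'E'
from h import *
go([.642,-.172,.10],98.8)
c=env.camera('top')
for n in('top','scene'):
    c=env.camera(n)
    for r in env.regions_of('arbor_collar',c)[:2]:
        y,x=np.nonzero(r['region']); pc=np.c_[x,y]; m=pc.mean(0); u=np.linalg.svd(pc-m,full_matrices=False)[2][0]; q=(pc-m)@u; print(n,r['confidence'],len(x),(m+u*q.min()).round(1),(m+u*q.max()).round(1))
    tilt(c,-81.2,.091,(10,20,30,40,50),(0,0,0,0),1)
E
```

```text
t 14.9 pos [ 0.6422 -0.1826  0.1996] toolx yaw 99.0 | shift [0.0104 0.0017 0.0996] turn 0.2 j6 -0.49 F [-0.1 -0.3 -2. ] gap 0.0122
top 0.71 299 [375.5 137.1] [345.7 151.5]
10 [[339.0, 144.0], [368.0, 137.0], [412.0, 127.0]]
20 [[342.0, 147.0], [369.0, 139.0], [412.0, 127.0]]
30 [[346.0, 149.0], [371.0, 141.0], [412.0, 127.0]]
40 [[352.0, 151.0], [374.0, 142.0], [411.0, 127.0]]
50 [[359.0, 151.0], [378.0, 142.0], [411.0, 126.0]]
scene 0.73 170 [310.  236.9] [328.1 227.4]
10 [[333.0, 211.0], [318.0, 221.0], [294.0, 236.0]]
20 [[332.0, 219.0], [317.0, 225.0], [294.0, 235.0]]
30 [[329.0, 227.0], [316.0, 230.0], [294.0, 235.0]]
40 [[325.0, 235.0], [314.0, 234.0], [295.0, 234.0]]
50 [[321.0, 243.0], [311.0, 239.0], [295.0, 234.0]]
```

>>> jog_arm --deltas '[0.0, 0, 0, 0.04, 0, 0.0, 0, 0, 0.075, 0, 0.0, 0, 0, 0.093, 0, 0.0, 0.012, 0, 0.093, 0, 0.0, 0.024, 0, 0.093, 0]'

```text
clock: 15.65
position: [0.638, -0.1605, 0.1087]
orientation: [0.0, 0.65, 0.76, 0.0]
force: [0.0, -0.2, -1.7]
finger_gap: 0.143
grip_force: 22.2
```

>>> jog_arm --deltas '[0.0, 0.005, 0, -0.002, 0, 0.0, 0.011, 0, -0.009, 0, 0.0, 0.017, 0, -0.017, 0, 0.0, 0.023, 0, -0.026, 0, 0.0, 0.03, 0, -0.034, 0]'

```text
clock: 16.15
position: [0.6338, -0.1305, 0.1438]
orientation: [0.001, 0.649, 0.76, 0.0]
force: [1.0, -0.7, -2.6]
finger_gap: 0.14
grip_force: 24.2
```

```bash
cat >> h.py <<'E'
def arb(yaw,la,ths):
    for n in('top','scene'):
        c=env.camera(n)
        for r in env.regions_of('arbor_collar',c)[:2]:
            y,x=np.nonzero(r['region']); pc=np.c_[x,y]; m=pc.mean(0); u=np.linalg.svd(pc-m,full_matrices=False)[2][0]; q=(pc-m)@u; print(n,round(r['confidence'],2),len(x),(m+u*q.min()).round(1),(m+u*q.max()).round(1))
        tilt(c,yaw,la,ths,(0,0,0,0),1)
E
python3 - <<'E'
from h import *
go([.642,-.172,.10],98.8)
arb(-81.2,.091,(30,40,45,50,60))
E
```

```text
t 16.1 pos [ 0.6338 -0.1305  0.1438] toolx yaw 99.0 | shift [-0.0422  0.0016  0.0438] turn 0.2 j6 -0.42 F [ 1.  -0.7 -2.6] gap 0.0119
top 0.73 407 [428.3 125.6] [477.3 167.9]
top 0.68 78 [350.9 151.5] [336.9 163.1]
30 [[325.0, 159.0], [348.0, 152.0], [385.0, 139.0]]
40 [[331.0, 160.0], [351.0, 152.0], [384.0, 139.0]]
45 [[334.0, 161.0], [353.0, 153.0], [384.0, 139.0]]
50 [[338.0, 161.0], [355.0, 153.0], [384.0, 139.0]]
60 [[346.0, 161.0], [360.0, 153.0], [383.0, 139.0]]
scene 0.64 178 [308.8 240. ] [335.1 241.5]
30 [[340.0, 230.0], [328.0, 233.0], [309.0, 238.0]]
40 [[337.0, 238.0], [326.0, 238.0], [309.0, 237.0]]
45 [[335.0, 241.0], [325.0, 240.0], [309.0, 237.0]]
50 [[333.0, 245.0], [324.0, 242.0], [309.0, 237.0]]
60 [[328.0, 253.0], [321.0, 246.0], [310.0, 236.0]]
```

>>> jog_arm --deltas '[0.0, -0.03, 0, -0.02, 0, 0.0, -0.05, 0, -0.06, 0, 0.0, -0.05, 0, -0.1, 0, 0.0, -0.05, 0, -0.11, -8, 0.0, -0.05, 0, -0.11, -16]'

```text
clock: 16.85
position: [0.6419, -0.1807, 0.2543]
orientation: [0.001, 0.535, 0.845, 0.001]
force: [-0.2, -0.6, -2.1]
finger_gap: 0.14
grip_force: 23.5
```

>>> jog_arm --deltas '[0.0, 0, 0, 0, -8, 0.0, 0, 0, 0, -16, 0.0, 0, 0, 0, -24, 0.0, 0, 0, 0, -32, 0.0, 0, 0, 0, -40]'

```text
clock: 17.35
position: [0.6414, -0.1803, 0.2515]
orientation: [-0.001, 0.214, 0.977, 0.0]
force: [-0.1, 0.5, -1.7]
finger_gap: 0.142
grip_force: 23.6
```

>>> jog_arm --deltas '[0.0, 0, 0, 0, -8, 0.0, 0, 0, 0, -16, 0.0, 0, 0, 0, -24, 0.0, 0, 0, 0, -27.4, 0.0, 0, 0, 0, -27.4]'

```text
clock: 17.85
position: [0.6414, -0.1803, 0.2516]
orientation: [-0.0, -0.021, 1.0, 0.0]
force: [-0.4, -0.5, -2.4]
finger_gap: 0.137
grip_force: 23.6
```

```bash
python3 - <<'E'
from h import *
go([.566,-.179,.16],182.4)
arb(2.4,.091,(30,40,45,50,60))
c=env.camera('scene'); save(c,'a7',(180,255,260,360),8)
c=env.camera('top'); save(c,'a7t',(120,195,350,450),8)
a=cv2.imread('pics/a7.png');b=cv2.imread('pics/a7t.png'); cv2.imwrite('pics/a7b.png',np.hstack([cv2.resize(a,(400,300)),cv2.resize(b,(400,300))]))
E
```

```text
t 17.9 pos [ 0.6414 -0.1803  0.2516] toolx yaw -177.6 | shift [0.0752 0.0044 0.0917] turn 0.0 j6 -1.94 F [-0.4 -0.5 -2.4] gap 0.0117
30 [[410.0, 190.0], [410.0, 161.0], [411.0, 115.0]]
40 [[407.0, 186.0], [409.0, 159.0], [411.0, 115.0]]
45 [[406.0, 183.0], [408.0, 157.0], [411.0, 115.0]]
50 [[405.0, 179.0], [407.0, 155.0], [411.0, 116.0]]
60 [[403.0, 171.0], [406.0, 151.0], [411.0, 116.0]]
scene 0.59 181 [274.  225.3] [291.  225.8]
30 [[267.0, 214.0], [280.0, 216.0], [300.0, 220.0]]
40 [[271.0, 222.0], [282.0, 221.0], [300.0, 220.0]]
45 [[274.0, 226.0], [283.0, 224.0], [299.0, 219.0]]
50 [[276.0, 230.0], [285.0, 226.0], [299.0, 219.0]]
60 [[281.0, 238.0], [288.0, 231.0], [299.0, 218.0]]
```

View pics/a7b.png

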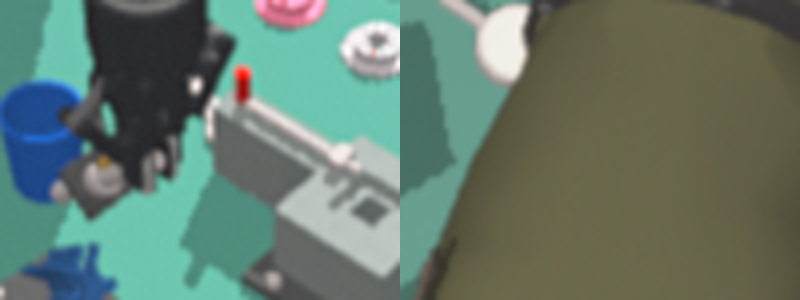

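>>> jog_arm --deltas '[0.0, 0.04, 0.003, 0, 0, 0.0, 0.079, 0.005, 0, 0, 0.0, 0.079, 0.005, 0.04, 0, 0.0, 0.079, 0.005, 0.07, 0, 0.0, 0.079, 0.005, 0.088, 0]'

```text
clock: 18.65
position: [0.5615, -0.1783, 0.1622]
orientation: [-0.001, -0.021, 1.0, 0.0]
force: [0.8, 0.1, -1.6]
finger_gap: 0.144
grip_force: 23.0
```

>>> jog_arm --deltas '[0.0, -0.006, 0, 0.006, 0, 0.0, -0.012, 0, 0.012, 0, 0.0, -0.017, 0, 0.017, 0, 0.0, -0.022, 0, 0.022, 0, 0.0, -0.022, 0, 0.022, 0]'

```text
clock: 19.15
position: [0.586, -0.1776, 0.1429]
orientation: [0.002, -0.021, 1.0, -0.0]
force: [4.2, 0.2, 0.4]
finger_gap: 0.147
grip_force: 24.1
```

```bash
python3 - <<'E'
from h import *
go([.5941,-.179,.1318],182.4); print(st()[0]['ft_torque'])
arb(2.4,.091,(40,45,50))
E
```

```text
t 19.1 pos [ 0.586  -0.1776  0.1429] toolx yaw -177.6 | shift [-0.008  -0.0017  0.0111] turn 0.0 j6 -1.97 F [4.2 0.2 0.4] gap 0.0126
[-0.01735842 -0.9151912  -0.02742768]
top 0.25 487 [167.9 136.8] [192.2 156. ]
40 [[400.0, 216.0], [401.0, 193.0], [402.0, 156.0]]
45 [[399.0, 213.0], [400.0, 192.0], [402.0, 156.0]]
50 [[398.0, 210.0], [399.0, 190.0], [402.0, 156.0]]
40 [[263.0, 236.0], [273.0, 236.0], [289.0, 235.0]]
45 [[265.0, 240.0], [274.0, 238.0], [288.0, 235.0]]
50 [[268.0, 244.0], [275.0, 240.0], [288.0, 235.0]]
```

>>> jog_arm --deltas '[0.0, -0.002, 0, -0.002, 0, 0.0, -0.004, 0, -0.004, 0, 0.0, -0.006, 0, -0.001, 0, 0.0, -0.008, 0, 0.002, 0, 0.0, -0.008, 0, 0.002, 0]'

```text
clock: 19.85
position: [0.5922, -0.1771, 0.1393]
orientation: [-0.001, -0.021, 1.0, 0.0]
force: [0.3, -1.3, -1.9]
finger_gap: 0.144
grip_force: 23.3
```

>>> jog_arm --deltas '[0.0, -0.002, 0, 0.002, 0, 0.0, -0.004, 0, 0.004, 0, 0.0, -0.005, 0, 0.005, 0, 0.0, -0.005, 0, 0.005, 0]'

```text
clock: 20.25
position: [0.5973, -0.1772, 0.1352]
orientation: [-0.0, -0.021, 1.0, -0.0]
force: [-2.5, -0.9, -0.5]
finger_gap: 0.142
grip_force: 22.2
```

>>> jog_arm --deltas '[0.05, 0, 0, 0, 0, 0.05, 0, 0, 0, 0, 0.05, 0, 0, 0, 0, 0.05, 0, 0, 0, 0, 0.05, 0, 0, 0, 0]'

```text
clock: 20.75
position: [0.5974, -0.177, 0.1353]
orientation: [0.0, -0.021, 1.0, -0.0]
force: [-0.4, -0.4, -0.2]
finger_gap: 0.589
grip_force: 0.0
```

>>> jog_arm --deltas '[0.05, 0, 0, -0.02, 0, 0.05, 0, 0, -0.06, 0, 0.05, 0, 0, -0.1, 0, 0.05, -0.04, 0.04, -0.12, 0, 0.05, -0.08, 0.08, -0.12, 0]'

```text
clock: 21.25
position: [0.6641, -0.1058, 0.2586]
orientation: [0.003, -0.02, 1.0, -0.001]
force: [-0.0, -0.9, 0.0]
finger_gap: 0.58
grip_force: 0.0
```

```bash
python3 - <<'E'
from h import *
go([.5923,-.178,.13],182.4)
for n in('top','scene'):
    c=env.camera(n)
    for r in env.regions_of('arbor_collar',c)[:2]:
        y,x=np.nonzero(r['region']); pc=np.c_[x,y]; m=pc.mean(0); u=np.linalg.svd(pc-m,full_matrices=False)[2][0]; q=(pc-m)@u; print(n,round(r['confidence'],2),len(x),(m+u*q.min()).round(1),(m+u*q.max()).round(1))
    a=np.radians(2.4)
    for k in(0,.003,.006): print(k,[px(c,np.array([.528,-.1817,.085])+np.array([np.cos(a),np.sin(a),1])*.7071*(l+k))[0].round(1).tolist() for l in(-.062,.004,.102)])
t=env.camera('top');s=env.camera('scene')
cv2.imwrite('pics/r8.png',np.hstack([cv2.resize(q['image'][r:r+45,c:c+60,::-1],(400,300),interpolation=cv2.INTER_CUBIC) for q,r,c in((t,165,365),(s,225,250))]))
E
```

```text
t 21.2 pos [ 0.6641 -0.1058  0.2586] toolx yaw -177.7 | shift [ 0.0753 -0.0691  0.1283] turn -0.1 j6 -1.82 F [-0.  -0.9  0. ] gap 0.0495
top 0.54 84 [308.6 165.9] [312.7 192. ]
0 [[398.4, 211.2], [399.6, 189.8], [401.7, 154.9]]
0.003 [[398.5, 210.3], [399.7, 188.8], [401.7, 153.7]]
0.006 [[398.5, 209.3], [399.8, 187.8], [401.8, 152.6]]
scene 0.51 244 [265.9 244.8] [291.8 238.1]
0 [[266.6, 244.5], [275.4, 242.8], [289.8, 239.9]]
0.003 [[267.0, 244.5], [275.8, 242.7], [290.3, 239.8]]
0.006 [[267.4, 244.4], [276.3, 242.6], [290.7, 239.7]]
```

View pics/r8.png

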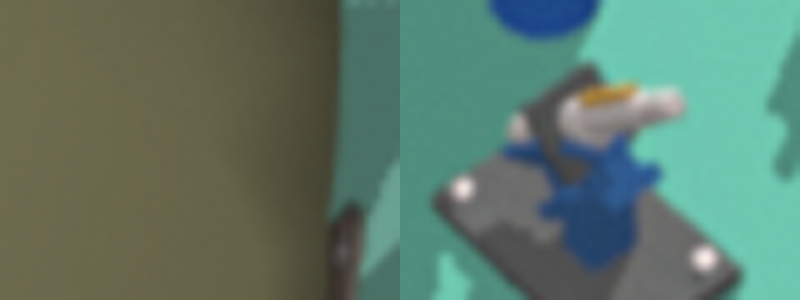

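>>> jog_arm --deltas '[0.05, 0.038, -0.034, 0, 0, 0.05, 0.076, -0.068, 0, 0, 0.05, 0.076, -0.068, 0.045, 0, 0.05, 0.076, -0.068, 0.09, 0, 0.05, 0.076, -0.068, 0.125, 0]' --squeeze 20

```text
clock: 22.05
position: [0.5883, -0.1779, 0.1275]
orientation: [-0.0, -0.02, 1.0, 0.0]
force: [1.3, -0.1, -0.6]
finger_gap: 0.583
grip_force: 0.0
```

>>> jog_arm --deltas '[0.05, 0, 0, 0.004, 0, 0.05, 0, 0, 0.004, 0, 0.0, 0, 0, 0.004, 0, 0.0, 0, 0, 0.004, 0, 0.0, 0, 0, 0.004, 0]'

```text
clock: 22.55
position: [0.5908, -0.1771, 0.1273]
orientation: [0.002, -0.021, 1.0, -0.001]
force: [2.4, -1.2, 4.5]
finger_gap: 0.166
grip_force: 19.4
```

>>> jog_arm --deltas '[0.0, 0, 0, 0, 0, 0.0, 0, 0, 0, 0, 0.0, 0.006, 0, -0.006, 0, 0.0, 0.014, 0, -0.014, 0, 0.0, 0.022, 0, -0.022, 0]'

```text
clock: 23.05
position: [0.5672, -0.1775, 0.1477]
orientation: [-0.0, -0.021, 1.0, 0.0]
force: [0.2, 0.3, -1.0]
finger_gap: 0.163
grip_force: 20.4
```

>>> jog_arm --deltas '[0.0, 0.01, 0, -0.01, 0, 0.0, 0.02, 0, -0.02, 0, 0.0, 0.02, 0, -0.05, 0, 0.0, 0.02, 0, -0.08, 0, 0.0, 0.02, 0, -0.1, 0]'

```text
clock: 23.55
position: [0.5476, -0.1785, 0.2499]
orientation: [0.001, -0.021, 1.0, -0.0]
force: [0.3, 0.1, -2.2]
finger_gap: 0.165
grip_force: 21.0
```

```bash
python3 - <<'E'
from h import *
go([.66,-.1,.25],98.8)
arb(2.4,.09,(40,45,50))
E
```

```text
t 23.6 pos [ 0.5476 -0.1785  0.2499] toolx yaw -177.6 | shift [-1.156e-01  7.370e-02  1.000e-04] turn 83.6 j6 -1.99 F [ 0.3  0.1 -2.2] gap 0.0141
40 [[409.0, 226.0], [410.0, 201.0], [412.0, 159.0]]
45 [[408.0, 223.0], [409.0, 199.0], [412.0, 159.0]]
50 [[407.0, 219.0], [409.0, 197.0], [413.0, 160.0]]
scene 0.55 202 [281.1 200. ] [261.2 220.2]
40 [[253.0, 205.0], [263.0, 204.0], [278.0, 201.0]]
45 [[255.0, 209.0], [264.0, 206.0], [278.0, 201.0]]
50 [[257.0, 213.0], [265.0, 208.0], [278.0, 201.0]]
```

>>> jog_arm --deltas '[0.0, 0, 0, 0, 8, 0.0, 0, 0, 0, 16, 0.0, 0, 0, 0, 24, 0.0, 0, 0, 0, 32, 0.0, 0, 0, 0, 40]'

```text
clock: 24.25
position: [0.5473, -0.1783, 0.2454]
orientation: [-0.002, 0.325, 0.946, 0.0]
force: [-0.9, 0.1, -3.4]
finger_gap: 0.164
grip_force: 21.1
```

>>> jog_arm --deltas '[0.0, 0, 0, 0, 8, 0.0, 0, 0, 0, 16, 0.0, 0, 0, 0, 24, 0.0, 0, 0, 0, 32, 0.0, 0, 0, 0, 40]'

```text
clock: 24.75
position: [0.5473, -0.1782, 0.2454]
orientation: [-0.002, 0.629, 0.778, -0.001]
force: [0.0, -0.2, -2.1]
finger_gap: 0.165
grip_force: 21.1
```

>>> jog_arm --deltas '[0.0, 0.02, 0.025, 0, 3.5, 0.0, 0.045, 0.05, 0, 3.5, 0.0, 0.07, 0.075, 0, 3.5, 0.0, 0.095, 0.095, 0, 3.5, 0.0, 0.115, 0.107, 0, 3.5]'

```text
clock: 25.25
position: [0.6279, -0.0414, 0.245]
orientation: [-0.002, 0.65, 0.76, -0.001]
force: [-1.0, 0.4, -1.1]
finger_gap: 0.164
grip_force: 21.8
```

```bash
python3 - <<'E'
from h import *
go([.6432,-.0468,.216],98.8)
arb(-81.2,.085,(45,55,65,75))
E
```

```text
t 25.2 pos [ 0.6279 -0.0414  0.245 ] toolx yaw 99.0 | shift [-0.0078  0.0144  0.0289] turn 0.2 j6 -0.28 F [-1.   0.4 -1.1] gap 0.014
45 [[298.0, 153.0], [317.0, 143.0], [349.0, 127.0]]
55 [[306.0, 153.0], [322.0, 143.0], [348.0, 127.0]]
65 [[316.0, 153.0], [327.0, 143.0], [346.0, 127.0]]
75 [[326.0, 152.0], [333.0, 143.0], [345.0, 127.0]]
scene 0.61 190 [340.8 200.3] [345.  218.2]
45 [[356.0, 203.0], [346.0, 199.0], [331.0, 194.0]]
55 [[351.0, 210.0], [344.0, 204.0], [332.0, 193.0]]
65 [[346.0, 217.0], [341.0, 208.0], [332.0, 192.0]]
75 [[341.0, 224.0], [338.0, 211.0], [333.0, 191.0]]
```

>>> jog_arm --deltas '[0.0, 0.006, 0.007, 0, 0, 0.0, 0.013, 0.014, 0, 0, 0.0, 0.013, 0.014, 0.015, 0, 0.0, 0.013, 0.014, 0.03, 0, 0.0, 0.013, 0.014, 0.035, 0]'

```text
clock: 25.95
position: [0.6391, -0.0282, 0.2101]
orientation: [-0.001, 0.65, 0.76, -0.001]
force: [0.0, -0.5, -2.0]
finger_gap: 0.17
grip_force: 22.0
```

```bash
python3 - <<'E'
from h import *
go([.640,-.026,.2],98.8)
arb(-81.2,.085,(60,65,70,75,80))
for n in('top','scene'):
    c=env.camera(n); print(n,px(c,[.6313,.0303,.067]).round(1))
cs=env.camera('scene');ct=env.camera('top')
cv2.imwrite('pics/w9.png',np.hstack([cv2.resize(q['image'][r:r+75,c:c+100,::-1],(400,300),interpolation=cv2.INTER_CUBIC) for q,r,c in((ct,120,270),(cs,190,300))]))
E
```

```text
t 25.9 pos [ 0.6391 -0.0282  0.2101] toolx yaw 98.9 | shift [0.002  0.0013 0.0101] turn 0.1 j6 -0.26 F [ 0.  -0.5 -2. ] gap 0.0145
60 [[307.0, 152.0], [319.0, 143.0], [341.0, 127.0]]
65 [[311.0, 152.0], [322.0, 143.0], [340.0, 127.0]]
70 [[316.0, 152.0], [325.0, 143.0], [339.0, 127.0]]
75 [[321.0, 152.0], [327.0, 143.0], [339.0, 127.0]]
80 [[326.0, 151.0], [330.0, 142.0], [338.0, 127.0]]
scene 0.53 195 [345.7 210.1] [349.4 228.3]
60 [[355.0, 221.0], [349.0, 214.0], [339.0, 201.0]]
65 [[352.0, 225.0], [347.0, 216.0], [339.0, 201.0]]
70 [[350.0, 228.0], [346.0, 218.0], [339.0, 201.0]]
75 [[347.0, 231.0], [344.0, 219.0], [340.0, 200.0]]
80 [[345.0, 234.0], [343.0, 221.0], [340.0, 200.0]]
top [[313.1 155. ]]
scene [[351.5 232.5]]
```

View pics/w9.png

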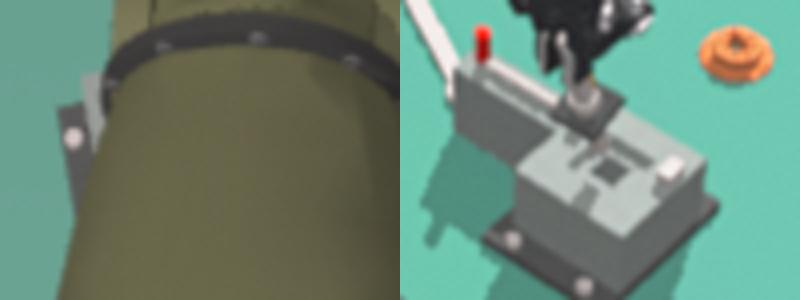

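>>> jog_arm --deltas '[0.0, 0.0065, 0.002, 0, 0, 0.0, 0.0065, 0.002, 0.01, 0, 0.0, 0.0065, 0.002, 0.02, 0, 0.0, 0.0065, 0.002, 0.028, 0, 0.0, 0.0065, 0.002, 0.034, 0]'

```text
clock: 26.85
position: [0.6403, -0.0214, 0.1771]
orientation: [-0.001, 0.65, 0.76, -0.0]
force: [-0.5, -1.0, -1.8]
finger_gap: 0.166
grip_force: 22.4
```

>>> jog_arm --deltas '[0.0, 0.006, 0, 0.0, 0, 0.0, 0.012, 0, -0.002, 0, 0.0, 0.018, 0, -0.004, 0, 0.0, 0.024, 0, -0.005, 0, 0.0, 0.03, 0, -0.006, 0]'

```text
clock: 27.35
position: [0.636, 0.0088, 0.185]
orientation: [0.0, 0.65, 0.76, 0.0]
force: [0.1, -0.3, -2.8]
finger_gap: 0.166
grip_force: 23.3
```

```bash
python3 - <<'E'
from h import *
go([.6313,.0303,.2],98.8)
arb(-81.2,.085,(65,70,75,80,85,90))
E
```

```text
t 27.4 pos [0.636  0.0088 0.185 ] toolx yaw 98.9 | shift [ 0.0219 -0.0013 -0.015 ] turn 0.1 j6 -0.2 F [ 0.1 -0.3 -2.8] gap 0.0142
65 [[297.0, 157.0], [307.0, 148.0], [323.0, 133.0]]
70 [[302.0, 157.0], [309.0, 148.0], [322.0, 133.0]]
75 [[307.0, 156.0], [312.0, 148.0], [321.0, 133.0]]
80 [[312.0, 156.0], [315.0, 147.0], [321.0, 133.0]]
85 [[317.0, 155.0], [318.0, 147.0], [320.0, 133.0]]
90 [[321.0, 154.0], [321.0, 147.0], [319.0, 134.0]]
scene 0.61 201 [351.7 212. ] [352. 232.]
scene 0.38 164 [386.9 177.5] [403.1 180.3]
65 [[360.0, 225.0], [355.0, 216.0], [348.0, 202.0]]
70 [[357.0, 228.0], [354.0, 218.0], [348.0, 201.0]]
75 [[355.0, 231.0], [352.0, 220.0], [348.0, 201.0]]
80 [[352.0, 234.0], [351.0, 221.0], [349.0, 201.0]]
85 [[350.0, 237.0], [349.0, 223.0], [349.0, 200.0]]
90 [[347.0, 239.0], [348.0, 224.0], [349.0, 200.0]]
```

>>> jog_arm --deltas '[0.0, 0.006, 0.001, -0.001, 0, 0.0, 0.012, 0.001, -0.001, 0, 0.0, 0.018, 0.001, -0.001, 0, 0.0, 0.024, 0, -0.001, 0, 0.0, 0.024, 0, 0.006, 0]'

```text
clock: 28.05
position: [0.6324, 0.0328, 0.1791]
orientation: [0.001, 0.65, 0.76, 0.001]
force: [0.5, -0.1, -1.3]
finger_gap: 0.162
grip_force: 24.8
```

```bash
python3 - <<'E'
from h import *
go([.6313,.0303,.2],98.8)
arb(-81.2,.085,(75,80,85,90))
E
```

```text
t 28.1 pos [0.6324 0.0328 0.1791] toolx yaw 99.0 | shift [-0.0023 -0.0014 -0.0209] turn 0.2 j6 -0.16 F [ 0.5 -0.1 -1.3] gap 0.0138
top 0.49 166 [244.  216.8] [242.4 237.9]
75 [[298.0, 159.0], [303.0, 151.0], [311.0, 137.0]]
80 [[303.0, 158.0], [306.0, 150.0], [311.0, 137.0]]
85 [[308.0, 157.0], [309.0, 150.0], [310.0, 137.0]]
90 [[313.0, 157.0], [311.0, 149.0], [309.0, 137.0]]
scene 0.79 240 [354.6 209. ] [351.9 235. ]
75 [[359.0, 228.0], [357.0, 217.0], [353.0, 198.0]]
80 [[357.0, 231.0], [356.0, 218.0], [354.0, 198.0]]
85 [[354.0, 234.0], [354.0, 220.0], [354.0, 198.0]]
90 [[352.0, 236.0], [353.0, 221.0], [354.0, 197.0]]
```

>>> jog_arm --deltas '[0.0, 0, 0, 0.008, 0, 0.0, 0, 0, 0.015, 0, 0.0, 0, 0, 0.02, 0, 0.0, 0, 0, 0.025, 0, 0.0, 0, 0, 0.03, 0]'

```text
clock: 28.75
position: [0.6322, 0.0319, 0.148]
orientation: [0.0, 0.65, 0.76, -0.0]
force: [0.2, -1.1, -1.8]
finger_gap: 0.165
grip_force: 24.7
```

>>> jog_arm --deltas '[0.0, 0, 0, 0.003, 0, 0.0, 0, 0, 0.006, 0, 0.0, 0, 0, 0.009, 0, 0.0, 0, 0, 0.012, 0, 0.0, 0, 0, 0.012, 0]'

```text
clock: 29.25
position: [0.6334, 0.0313, 0.139]
orientation: [0.002, 0.65, 0.76, 0.001]
force: [-2.5, -4.8, 15.5]
finger_gap: 0.167
grip_force: 27.5
```

>>> jog_arm --deltas '[0.03, 0, 0, 0, 0, 0.03, 0, 0, 0, 0, 0.03, 0, 0, 0, 0, 0.03, 0, 0, 0, 0]'

```text
clock: 29.65
position: [0.6321, 0.0321, 0.1362]
orientation: [-0.0, 0.65, 0.76, -0.0]
force: [0.8, -0.4, -0.6]
finger_gap: 0.349
grip_force: 0.0
```

```bash
cat >> h.py <<'E'
def up():
    c=env.camera('scene')
    for r in env.regions_of('arbor_collar',c)[:2]:
        y,x=np.nonzero(r['region']); print(round(r['confidence'],2),len(x),'cols',x.min(),x.max(),'rows',y.min(),y.max(),'topcol',x[y<y.min()+3].mean().round(1))
    for z in(.067,.075,.169,.175,.18): print(z,px(c,[.6313,.0303,z]).round(1))
E
python3 - <<'E'
from h import *
go([.6313,.0303,.139],98.8); up()
E
```

```text
t 29.6 pos [0.6321 0.0321 0.1362] toolx yaw 98.9 | shift [-0.0016 -0.0011 -0.0028] turn 0.1 j6 -0.16 F [ 0.8 -0.4 -0.6] gap 0.0298
0.77 252 cols 344 361 rows 207 237 topcol 352.2
0.45 148 cols 318 340 rows 197 217 topcol 320.5
0.067 [[351.5 232.5]]
0.075 [[351.6 230.7]]
0.169 [[353.  208.7]]
0.175 [[353.1 207.2]]
0.18 [[353.2 206. ]]
```

>>> jog_arm --deltas '[0.05, 0, 0, 0, 0, 0.05, 0, 0, -0.03, 0, 0.05, 0, 0, -0.07, 0, 0.05, 0.02, 0, -0.1, 0, 0.05, 0.06, 0, -0.1, 0]'

```text
clock: 30.25
position: [0.6244, 0.0901, 0.2415]
orientation: [0.003, 0.651, 0.759, 0.003]
force: [0.7, 0.4, 0.5]
finger_gap: 0.585
grip_force: 0.0
```

>>> jog_arm --deltas '[0.05, 0.045, 0, 0, 0, 0.05, 0.09, 0, 0, 0, 0.05, 0.135, 0, 0, 0, 0.05, 0.18, 0, 0, 0, 0.05, 0.22, 0, 0, 0]'

```text
clock: 30.75
position: [0.5882, 0.3107, 0.2365]
orientation: [-0.0, 0.65, 0.76, 0.0]
force: [0.2, -0.8, -0.2]
finger_gap: 0.583
grip_force: 0.0
```

```bash
python3 - <<'E'
from h import *
go([.487,.0265,.09],188.8); up()
c=env.camera('top'); 
for r in env.regions_of('arbor_collar',c)[:2]:
    y,x=np.nonzero(r['region']); print(r['confidence'],len(x),x.min(),x.max(),y.min(),y.max())
for p in([0,0,.169],[0,0,.067],[.02,.02,.075],[-.02,-.02,.075],[.02,-.02,.075],[-.02,.02,.075]):
    a=np.radians(8.8); q=[.6313+p[0]*np.cos(a)-p[1]*np.sin(a),.0303+p[0]*np.sin(a)+p[1]*np.cos(a),p[2]]; print(p,px(c,q)[0].round(1),px(env.camera('scene'),q)[0].round(1))
s=env.camera('scene')
im=np.hstack([cv2.resize(q['image'][r:r+45,k:k+60,::-1],(400,300),interpolation=cv2.INTER_CUBIC) for q,r,k in((c,138,283),(s,200,322))])
g=np.hstack([cv2.resize(c['image'][r-9:r+9,k-12:k+12,::-1],(266,200),interpolation=cv2.INTER_CUBIC) for r,k in((212,189),(228,249),(190,236))])
cv2.imwrite('pics/f10.png',np.vstack([im,np.pad(g,((0,0),(0,2),(0,0)))]))
E
```

```text
t 30.8 pos [0.5882 0.3107 0.2365] toolx yaw 98.9 | shift [-0.2651 -0.1441  0.1465] turn -89.9 j6 0.27 F [ 0.2 -0.8 -0.2] gap 0.0498
0.81 196 cols 345 360 rows 207 235 topcol 352.1
0.067 [[351.5 232.5]]
0.075 [[351.6 230.7]]
0.169 [[353.  208.7]]
0.175 [[353.1 207.2]]
0.18 [[353.2 206. ]]
0.51 271 303 321 143 163
[0, 0, 0.169] [311.1 143. ] [353.  208.7]
[0, 0, 0.067] [313.1 155. ] [351.5 232.5]
[0.02, 0.02, 0.075] [303.9 148. ] [360.8 230.2]
[-0.02, -0.02, 0.075] [322.1 160.2] [342.3 231.2]
[0.02, -0.02, 0.075] [319.3 145.2] [352.7 237.6]
[-0.02, 0.02, 0.075] [306.5 163. ] [350.5 224. ]
```

>>> jog_arm --deltas '[0.05, -0.04, -0.022, 0, 0, 0.05, -0.08, -0.044, 0, 0, 0.05, -0.12, -0.066, 0, 0, 0.05, -0.16, -0.088, 0, 0, 0.05, -0.2, -0.11, 0, 0]'

```text
clock: 31.8
position: [0.5102, 0.0921, 0.2367]
orientation: [0.0, 0.65, 0.76, 0.0]
force: [0.7, -0.1, 0.9]
finger_gap: 0.584
grip_force: 0.0
```

>>> jog_arm --deltas '[0.05, -0.035, -0.019, 0, 0, 0.05, -0.065, -0.034, 0, 0, 0.05, -0.065, -0.034, 0.045, 0, 0.05, -0.065, -0.034, 0.09, 0, 0.05, -0.065, -0.034, 0.13, 0]'

```text
clock: 32.3
position: [0.4873, 0.0238, 0.1051]
orientation: [0.0, 0.651, 0.759, 0.0]
force: [1.6, -0.2, -0.9]
finger_gap: 0.589
grip_force: 0.0
```

>>> jog_arm --deltas '[0.05, 0, 0, 0.014, 0, 0.05, 0, 0, 0.014, 0, 0.0, 0, 0, 0.014, 0, 0.0, 0, 0, 0.014, 0, 0.0, 0, 0, 0.014, 0]' --squeeze 40

```text
clock: 32.8
position: [0.4884, 0.0244, 0.0939]
orientation: [0.001, 0.65, 0.76, 0.001]
force: [-1.5, -0.9, 6.0]
finger_gap: 0.142
grip_force: 38.9
```

```bash
python3 - <<'E'
from h import *
go([.487+.0695,.0265+.0107,.092],98.8)
E
```

```text
t 32.8 pos [0.4884 0.0244 0.0939] toolx yaw 98.9 | shift [0.0021 0.0693 0.0021] turn 0.1 j6 -0.18 F [-1.5 -0.9  6. ] gap 0.0121
```

>>> jog_arm --deltas '[0.0, 0, 0.01, -0.002, 0, 0.0, 0, 0.02, -0.002, 0, 0.0, 0, 0.03, -0.002, 0, 0.0, 0, 0.04, -0.002, 0, 0.0, 0, 0.05, -0.002, 0]'

```text
clock: 33.3
position: [0.5352, 0.0316, 0.0943]
orientation: [-0.002, 0.65, 0.76, -0.003]
force: [-18.3, -7.0, 5.8]
finger_gap: 0.143
grip_force: 41.8
```

>>> jog_arm --deltas '[0.0, 0, 0.005, 0, 0, 0.0, 0, 0.01, 0, 0, 0.0, 0, 0.015, 0, 0, 0.0, 0, 0.018, 0, 0, 0.0, 0, 0.018, 0, 0]'

```text
clock: 33.8
position: [0.5544, 0.0345, 0.0944]
orientation: [-0.001, 0.65, 0.76, -0.001]
force: [-4.1, -3.8, -1.7]
finger_gap: 0.144
grip_force: 40.8
```

>>> jog_arm --deltas '[0.0, 0, 0.003, 0, 0, 0.0, 0, 0.005, 0, 0, 0.0, 0, 0.007, 0, 0, 0.0, 0, 0.007, 0, 0]'

```text
clock: 34.2
position: [0.5573, 0.035, 0.0942]
orientation: [-0.005, 0.65, 0.76, -0.005]
force: [-45.3, -11.7, 24.3]
finger_gap: 0.143
grip_force: 44.5
```

```bash
python3 - <<'E'
from h import *
go([.487+.0695,.0265+.0107,.092],98.8); up()
E
```

```text
t 34.2 pos [0.5573 0.035  0.0942] toolx yaw 98.9 | shift [ 0.0023 -0.0004  0.0022] turn 0.1 j6 -0.16 F [-45.3 -11.7  24.3] gap 0.0122
0.72 241 cols 344 359 rows 207 237 topcol 352.5
0.067 [[351.5 232.5]]
0.075 [[351.6 230.7]]
0.169 [[353.  208.7]]
0.175 [[353.1 207.2]]
0.18 [[353.2 206. ]]
```

>>> jog_arm --deltas '[0.06, 0, 0, 0, 0, 0.06, 0, 0, 0, 0, 0.06, 0, 0, -0.04, 0, 0.06, 0, 0, -0.09, 0, 0.06, 0, 0, -0.14, 0]'

```text
clock: 34.8
position: [0.5618, 0.0363, 0.2366]
orientation: [0.0, 0.65, 0.76, 0.0]
force: [0.6, -1.1, 0.3]
finger_gap: 0.704
grip_force: 0.0
```

```bash
python3 - <<'E'
from h import *
go([.45,.207,.2],98.8)
t=env.camera('top'); s=env.camera('scene'); rows=[]
for n,c in(('top',t),('scene',s)):
    cr=[]
    for q in('gear1_center','gear2_center','gear3_center'):
        rs=env.regions_of(q,c)
        if q=='gear2_center': rs=sorted(rs,key=lambda r:np.ptp(c['image'][r['region']].mean(0)))
        r=rs[0]; y,x=np.nonzero(r['region']); m=[(x.min()+x.max())/2,(y.min()+y.max())/2]; k,w=int(round(m[0])),int(round(m[1]))
        print(n,q,round(r['confidence'],2),len(x),np.round([x.mean(),y.mean()],1),m,ray(c,x.mean(),y.mean(),.007).round(4),c['image'][r['region']].mean(0).round(),'crop0',k-14,w-14)
        cr.append(cv2.resize(c['image'][w-14:w+14,k-14:k+14,::-1],(266,266),interpolation=cv2.INTER_CUBIC))
    rows.append(np.hstack(cr))
cv2.imwrite('pics/g11.png',np.vstack(rows))
hsv=cv2.cvtColor(t['image'],cv2.COLOR_RGB2HSV)
for n,c in(('top',t),('scene',s)):
    hsv=cv2.cvtColor(c['image'],cv2.COLOR_RGB2HSV); m=((hsv[...,0]<6)|(hsv[...,0]>170))&(hsv[...,1]>60)&(hsv[...,2]>70)
    k,_,stt,ce=cv2.connectedComponentsWithStats(m.astype('uint8'))
    for i in range(1,k):
        p=ray(c,*ce[i],.016)
        if stt[i,4]<60 and .15<p[1]<.42 and .3<p[0]<.62: print(n,ce[i].round(1),stt[i,4],p.round(3))
E
```

```text
t 34.8 pos [0.5618 0.0363 0.2366] toolx yaw 98.9 | shift [ 0.186  -0.084   0.0366] turn 0.1 j6 -0.16 F [ 0.6 -1.1  0.3] gap 0.0601
top gear1_center 0.94 396 [190.9 212.5] [np.float64(191.0), np.float64(212.5)] [0.4993 0.363  0.007 ] [175. 141.  84.] crop0 177 198
top gear2_center 0.62 442 [455.7 268.4] [np.float64(456.0), np.float64(268.5)] [ 0.3368 -0.3281  0.007 ] [65. 67. 66.] crop0 442 254Traceback (most recent call last):
  File "<stdin>", line 9, in <module>
IndexError: list index out of range
```

```bash
python3 - <<'E'
from h import *
t=env.camera('top'); s=env.camera('scene'); rows=[]
for n,c in(('top',t),('scene',s)):
    cr=[]; R_=[(q,r) for q in('gear1_center','gear2_center','gear3_center') for r in env.regions_of(q,c)]
    for q,r in R_:
        y,x=np.nonzero(r['region']); p=ray(c,x.mean(),y.mean(),.007)
        if p[1]>.1: print(n,q,round(r['confidence'],2),len(x),p.round(4),c['image'][r['region']].mean(0).round())
    for p in((.4995,.365,.01),(.456,.206,.01),(.56,.245,.01)):
        k,w=px(c,p)[0].round().astype(int); print('crop0',k-14,w-14); cr.append(cv2.resize(c['image'][w-14:w+14,k-14:k+14,::-1],(266,266),interpolation=cv2.INTER_CUBIC))
    rows.append(np.hstack(cr))
    hsv=cv2.cvtColor(c['image'],cv2.COLOR_RGB2HSV); m=((hsv[...,0]<6)|(hsv[...,0]>170))&(hsv[...,1]>60)&(hsv[...,2]>70)
    k,_,stt,ce=cv2.connectedComponentsWithStats(m.astype('uint8'))
    for i in range(1,k):
        p=ray(c,*ce[i],.016)
        if stt[i,4]<60 and .15<p[1]<.42 and .3<p[0]<.62: print(n,ce[i].round(1),stt[i,4],p.round(3))
cv2.imwrite('pics/g11.png',np.vstack(rows))
E
```

```text
top gear1_center 0.68 379 [0.4988 0.3637 0.007 ] [176. 142.  84.]
top gear2_center 0.7 208 [0.4568 0.2172 0.007 ] [203. 197. 197.]
top gear3_center 0.84 313 [0.5601 0.2444 0.007 ] [190. 119.  88.]
crop0 176 198
crop0 235 213
crop0 221 175
top [246.2 261.2] 24 [0.367 0.211 0.016]
scene gear1_center 0.62 181 [0.5023 0.3642 0.007 ] [202. 167.  75.]
scene gear2_center 0.67 208 [0.4594 0.2061 0.007 ] [200. 200. 200.]
scene gear2_center 0.62 119 [0.4069 0.3025 0.007 ] [ 16. 171. 164.]
scene gear2_center 0.5 153 [0.3607 0.1902 0.007 ] [231. 143. 172.]
scene gear3_center 0.52 214 [0.5652 0.2465 0.007 ] [206. 139.  95.]
crop0 381 164
crop0 340 177
crop0 369 188
scene [330.  173.5] 4 [0.338 0.201 0.016]
scene [333.5 174. ] 2 [0.348 0.209 0.016]
scene [324.8 177.5] 4 [0.342 0.172 0.016]
scene [338. 176.] 1 [0.367 0.214 0.016]
scene [340. 178.] 1 [0.379 0.212 0.016]
```

View pics/g11.png

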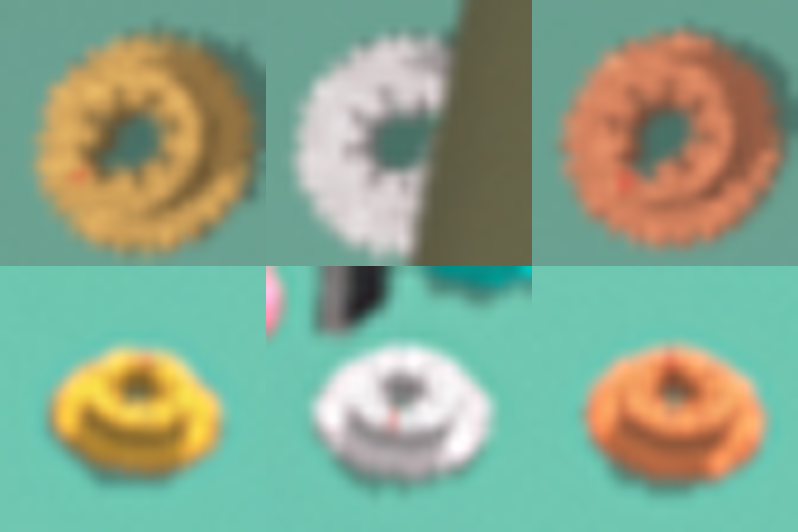

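>>> jog_arm --deltas '[0.07, 0.045, -0.002, 0, -6, 0.07, 0.09, -0.004, 0, -12, 0.07, 0.135, -0.006, 0, -18, 0.07, 0.18, -0.008, 0, -24, 0.07, 0.22, -0.01, 0, -28]'

```text
clock: 35.95
position: [0.5171, 0.2539, 0.2345]
orientation: [-0.0, 0.445, 0.896, 0.0]
force: [0.9, -0.0, 0.5]
finger_gap: 0.817
grip_force: 0.0
```

```bash
cat >> h.py <<'E'
def marks(seeds):
    "gear centre and keyway yaw from both cameras"
    for n in('top','scene'):
        c=env.camera(n); im=c['image'].astype(float)
        L=[r for q in('gear1_center','gear2_center','gear3_center') for r in env.regions_of(q,c)]
        for nm,p in seeds.items():
            b=[(np.hypot(*(ray(c,np.nonzero(r['region'])[1].mean(),np.nonzero(r['region'])[0].mean(),.007)[:2]-p)),i) for i,r in enumerate(L)]
            d,i=min(b); y,x=np.nonzero(L[i]['region']); C=ray(c,x.mean(),y.mean(),.007)
            o=px(c,[C[0],C[1],.016])[0]; yy,xx=np.mgrid[0:400,0:640]
            W=np.stack([xx,yy],-1).reshape(-1,2); sel=np.hypot(W[:,0]-o[0],W[:,1]-o[1])<9; W=W[sel]
            P=np.array([ray(c,a,e,.016) for a,e in W])[:,:2]-C[:2]; rr=np.hypot(*P.T); I=im[W[:,1],W[:,0]]
            hub=(rr<.021)&(rr>.008); sat=(I[:,0]-I[:,1])/(I.sum(1)); base=np.median(sat[hub]); w=np.clip(sat-base-.05,0,None)*hub
            m=(P*w[:,None]).sum(0)/max(w.sum(),1e-9); print(n,nm,'d',round(d,3),len(x),'C',C[:2].round(4),'w',round(w.sum(),2),'mark r',round(np.hypot(*m),4),'yaw',round(np.degrees(np.arctan2(m[1],m[0])),1))
E
python3 - <<'E'
from h import *
go([.5005,.3642,.1],127); up()
marks({'gold':(.4995,.364),'silver':(.457,.206),'copper':(.561,.245)})
c=env.camera('top')
for r in env.regions_of('arbor_collar',c)[:1]:
    y,x=np.nonzero(r['region']); print(r['confidence'],len(x),x.min(),x.max(),y.min(),y.max(),[ (v,x[y==v].min(),x[y==v].max()) for v in range(y.min(),y.max()+1,2)])
c=env.camera('scene')
for r in env.regions_of('arbor_collar',c)[:1]:
    y,x=np.nonzero(r['region']); print([ (v,x[y==v].min(),x[y==v].max()) for v in range(y.min(),y.max()+1,3)])
E
```

```text
t 36.0 pos [0.5171 0.2539 0.2345] toolx yaw 127.2 | shift [0.0979 0.0534 0.1345] turn 0.2 j6 -0.26 F [ 0.9 -0.   0.5] gap 0.0698
0.63 251 cols 344 360 rows 207 237 topcol 352.3
0.067 [[351.5 232.5]]
0.075 [[351.6 230.7]]
0.169 [[353.  208.7]]
0.175 [[353.1 207.2]]
0.18 [[353.2 206. ]]
top gold d 0.134 416 C [0.5595 0.244 ] w 0.06 mark r 0.0178 yaw 139.5
top silver d 0.002 398 C [0.455  0.2068] w 0.06 mark r 0.0183 yaw -57.0
top copper d 0.002 416 C [0.5595 0.244 ] w 0.06 mark r 0.0178 yaw 139.5
scene gold d 0.002 157 C [0.5012 0.3656] w 0.0 mark r 0.0158 yaw 123.7
scene silver d 0.002 183 C [0.4573 0.2075] w 0.03 mark r 0.015 yaw -58.6
scene copper d 0.003 209 C [0.5635 0.2443] w 0.03 mark r 0.0165 yaw 142.5
0.63 206 307 321 143 163 [(143, np.int64(311), np.int64(313)), (145, np.int64(310), np.int64(316)), (147, np.int64(309), np.int64(318)), (149, np.int64(307), np.int64(318)), (151, np.int64(308), np.int64(319)), (153, np.int64(308), np.int64(319)), (155, np.int64(308), np.int64(320)), (157, np.int64(309), np.int64(321)), (159, np.int64(309), np.int64(321)), (161, np.int64(310), np.int64(317)), (163, np.int64(311), np.int64(311))]
[(208, np.int64(352), np.int64(352)), (211, np.int64(351), np.int64(353)), (214, np.int64(351), np.int64(354)), (217, np.int64(350), np.int64(355)), (220, np.int64(350), np.int64(355)), (223, np.int64(350), np.int64(355)), (226, np.int64(348), np.int64(356)), (229, np.int64(346), np.int64(358)), (232, np.int64(344), np.int64(359)), (235, np.int64(347), np.int64(358))]
```

>>> jog_arm --deltas '[0.07, 0.035, 0.018, 0, 3.2, 0.07, 0.07, 0.036, 0, 3.2, 0.07, 0.098, 0.053, 0.03, 3.2, 0.07, 0.098, 0.053, 0.075, 3.2, 0.07, 0.098, 0.053, 0.12, 3.2]'

```text
clock: 37.15
position: [0.501, 0.3629, 0.1132]
orientation: [0.0, 0.471, 0.882, 0.0]
force: [0.6, -0.2, -1.2]
finger_gap: 0.821
grip_force: 0.0
```

>>> jog_arm --deltas '[0.07, 0, 0, 0.045, 0, 0.07, 0, 0, 0.085, 0, 0.07, 0, 0, 0.105, 0, 0.07, 0, 0, 0.11, 0, 0.07, 0, 0, 0.11, 0]'

```text
clock: 37.65
position: [0.5014, 0.362, 0.0045]
orientation: [-0.0, 0.472, 0.882, -0.0]
force: [-0.1, 0.1, 0.1]
finger_gap: 0.822
grip_force: 0.0
```

```bash
python3 - <<'E'
from h import *
go([.5003,.3645,.004],124)
E
```

```text
t 37.6 pos [0.5014 0.362  0.0045] toolx yaw 123.7 | shift [0.0027 0.0005 0.0005] turn -0.3 j6 -0.02 F [-0.1  0.1  0.1] gap 0.0702
```

>>> jog_arm --deltas '[0.07, 0.0025, 0, 0, 0, 0.0, 0.0025, 0, 0, 0, 0.0, 0.0025, 0, 0, 0, 0.0, 0.0025, 0, 0, 0, 0.0, 0.0025, 0, 0, 0]' --squeeze 40

```text
clock: 38.15
position: [0.5004, 0.3645, 0.0059]
orientation: [0.0, 0.472, 0.882, 0.001]
force: [-3.8, -0.0, 7.7]
finger_gap: 0.457
grip_force: 40.2
```

>>> jog_arm --deltas '[0.0, 0, 0, 0, 0, 0.0, 0, 0, 0, 0, 0.0, 0, 0, -0.02, 0, 0.0, 0, 0, -0.06, 0, 0.0, 0, 0, -0.1, 0]'

```text
clock: 38.65
position: [0.4996, 0.3639, 0.1057]
orientation: [-0.0, 0.472, 0.882, -0.0]
force: [0.1, -0.3, 0.8]
finger_gap: 0.449
grip_force: 40.8
```

>>> jog_arm --deltas '[0.0, 0, 0, -0.04, 0, 0.0, 0, 0, -0.08, 0, 0.0, 0, 0, -0.12, 0, 0.0, 0, 0, -0.12, 8, 0.0, 0, 0, -0.12, 16]'

```text
clock: 39.15
position: [0.5002, 0.3642, 0.2264]
orientation: [0.001, 0.592, 0.806, 0.001]
force: [0.8, 0.5, -1.1]
finger_gap: 0.457
grip_force: 40.9
```

```bash
python3 - <<'E'
from h import *
go([.6323,.0305,.2],98.8); print(st()[0]['grip_force'])
E
```

```text
t 39.1 pos [0.5002 0.3642 0.2264] toolx yaw 107.4 | shift [-0.358   0.0263  0.0262] turn 8.6 j6 0.27 F [ 0.8  0.5 -1.1] gap 0.039
40.85652981768362
```

>>> jog_arm --deltas '[0.0, -0.04, 0.003, 0, 3, 0.0, -0.085, 0.006, 0, 6, 0.0, -0.13, 0.01, 0, 8.6, 0.0, -0.175, 0.013, 0, 8.6, 0.0, -0.22, 0.016, 0, 8.6]'

```text
clock: 39.65
position: [0.5824, 0.1576, 0.2251]
orientation: [0.0, 0.649, 0.761, 0.0]
force: [1.2, 0.6, -0.2]
finger_gap: 0.453
grip_force: 40.8
```

```bash
python3 - <<'E'
from h import *
go([.6323,.0305,.2],98.8)
E
```

```text
t 39.6 pos [0.5824 0.1576 0.2251] toolx yaw 99.1 | shift [-0.1334  0.0291  0.0251] turn 0.3 j6 0.04 F [ 1.2  0.6 -0.2] gap 0.0387
```

>>> jog_arm --deltas '[0.0, -0.045, 0.01, 0, 0, 0.0, -0.09, 0.02, 0, 0, 0.0, -0.1334, 0.029, 0, 0.3, 0.0, -0.1334, 0.029, 0.02, 0.3, 0.0, -0.1334, 0.029, 0.04, 0.3]'

```text
clock: 40.15
position: [0.6322, 0.0307, 0.1846]
orientation: [0.001, 0.652, 0.759, 0.0]
force: [0.6, 0.3, -1.1]
finger_gap: 0.456
grip_force: 40.8
```

```bash
python3 - <<'E'
from h import *
go([.6323,.0305,.17],98.8)
E
```

```text
t 40.1 pos [0.6322 0.0307 0.1846] toolx yaw 98.7 | shift [-0.0003  0.      0.0146] turn -0.1 j6 -0.16 F [ 0.6  0.3 -1.1] gap 0.0389
```

>>> jog_arm --deltas '[0.0, 0, 0, 0.005, 0, 0.0, 0, 0, 0.01, 0, 0.0, 0, 0, 0.015, 0, 0.0, 0, 0, 0.019, 0, 0.0, 0, 0, 0.019, 0]'

```text
clock: 40.65
position: [0.6323, 0.0321, 0.167]
orientation: [0.001, 0.651, 0.759, 0.0]
force: [-0.9, -4.7, -0.1]
finger_gap: 0.453
grip_force: 42.2
```

>>> jog_arm --deltas '[0.0, -0.0015, 0, 0, 0, 0.0, -0.0015, 0, 0.005, 0, 0.0, -0.0015, 0, 0.01, 0, 0.0, -0.0015, 0, 0.014, 0, 0.0, -0.0015, 0, 0.014, 0]'

```text
clock: 41.15
position: [0.6317, 0.0308, 0.1503]
orientation: [-0.001, 0.651, 0.759, -0.0]
force: [-0.6, -2.9, -2.8]
finger_gap: 0.45
grip_force: 41.9
```

>>> jog_arm --deltas '[0.0, -0.001, 0, 0.004, 0, 0.0, -0.001, 0, 0.008, 0, 0.0, -0.001, 0, 0.012, 0, 0.0, -0.001, 0, 0.016, 0, 0.0, -0.001, 0, 0.016, 0]'

```text
clock: 41.65
position: [0.6318, 0.0299, 0.1345]
orientation: [-0.001, 0.651, 0.759, -0.0]
force: [-1.9, -0.4, -1.9]
finger_gap: 0.456
grip_force: 42.0
```

>>> jog_arm --deltas '[0.0, 0, 0, 0.008, 0, 0.0, 0, 0, 0.016, 0, 0.0, 0, 0, 0.024, 0, 0.0, 0, 0, 0.032, 0, 0.0, 0, 0, 0.032, 0]'

```text
clock: 42.15
position: [0.632, 0.0302, 0.102]
orientation: [-0.001, 0.651, 0.759, -0.0]
force: [0.3, 3.0, -2.6]
finger_gap: 0.454
grip_force: 41.9
```

>>> jog_arm --deltas '[0.07, 0, 0, 0, 0, 0.07, 0, 0, 0, 0, 0.07, 0, 0, 0, 0, 0.07, 0, 0, -0.03, 0, 0.07, 0, 0, -0.07, 0]'

```text
clock: 42.65
position: [0.6314, 0.0298, 0.1728]
orientation: [-0.001, 0.651, 0.759, -0.001]
force: [-0.0, -0.7, 0.5]
finger_gap: 0.819
grip_force: 0.0
```

>>> jog_arm --deltas '[0.07, 0, 0, -0.04, 0, 0.07, 0.03, 0, -0.06, -8, 0.07, 0.075, 0, -0.06, -16, 0.07, 0.12, 0, -0.06, -24, 0.07, 0.165, 0, -0.06, -32]'

```text
clock: 43.15
position: [0.6066, 0.1944, 0.2341]
orientation: [0.0, 0.414, 0.91, 0.0]
force: [0.5, 0.3, 0.3]
finger_gap: 0.821
grip_force: 0.0
```

```bash
python3 - <<'E'
from h import *
go([.561,.2443,.004],140.5); up()
marks({'silver':(.457,.206),'copper':(.561,.245)})
c=env.camera('scene')
for r in env.regions_of('gear1_center',c)[:3]:
    y,x=np.nonzero(r['region']); print(r['confidence'],len(x),x.min(),x.max(),y.min(),y.max(),x.mean(),y.mean())
for z in(.089,.097,.105): print(px(c,[.6315,.0303,z]).round(1))
E
```

```text
t 43.1 pos [0.6066 0.1944 0.2341] toolx yaw 131.1 | shift [ 0.0677 -0.0017  0.2301] turn -9.4 j6 -0.46 F [0.5 0.3 0.3] gap 0.0701
0.67 106 cols 348 357 rows 208 237 topcol 352.5
0.067 [[351.5 232.5]]
0.075 [[351.6 230.7]]
0.169 [[353.  208.7]]
0.175 [[353.1 207.2]]
0.18 [[353.2 206. ]]
top silver d 0.233 2806 C [0.6094 0.0297] w 0.98 mark r 0.016 yaw 5.2
top copper d 0.221 2806 C [0.6094 0.0297] w 0.98 mark r 0.016 yaw 5.2
scene silver d 0.002 182 C [0.4589 0.2054] w 0.02 mark r 0.0125 yaw -59.9
scene copper d 0.003 185 C [0.5627 0.2469] w 0.04 mark r 0.0137 yaw 149.5
0.5 224 342 362 220 234 352.25892857142856 227.28571428571428
[[351.8 227.6]]
[[351.9 225.8]]
[[352.1 223.9]]
```

>>> jog_arm --deltas '[0.07, 0.035, -0.001, 0.03, -5, 0.07, 0.068, -0.002, 0.06, -9.4, 0.07, 0.068, -0.002, 0.1, -9.4, 0.07, 0.068, -0.002, 0.14, -9.4, 0.07, 0.068, -0.002, 0.18, -9.4]'

```text
clock: 44.25
position: [0.5609, 0.243, 0.0523]
orientation: [0.0, 0.34, 0.94, 0.0]
force: [0.8, -0.3, -0.1]
finger_gap: 0.821
grip_force: 0.0
```

>>> jog_arm --deltas '[0.07, 0, 0, 0.03, 0, 0.07, 0, 0, 0.045, 0, 0.07, 0, 0, 0.05, 0, 0.07, 0, 0, 0.05, 0, 0.07, 0, 0, 0.05, 0]'

```text
clock: 44.75
position: [0.5619, 0.2433, 0.0051]
orientation: [0.001, 0.34, 0.94, 0.001]
force: [0.2, 0.4, 0.5]
finger_gap: 0.816
grip_force: 0.0
```

```bash
python3 - <<'E'
from h import *
go([.561,.2446,.0045],140.5)
E
```

```text
t 44.8 pos [0.5619 0.2433 0.0051] toolx yaw 140.2 | shift [0.0015 0.0004 0.0006] turn -0.3 j6 -0.53 F [0.2 0.4 0.5] gap 0.0697
```

>>> jog_arm --deltas '[0.07, 0.0025, 0, 0, 0, 0.0, 0.0025, 0, 0, 0, 0.0, 0.0025, 0, 0, 0, 0.0, 0.0025, 0, 0, 0, 0.0, 0.0025, 0, 0, 0]'

```text
clock: 45.25
position: [0.5594, 0.2449, 0.0045]
orientation: [0.0, 0.34, 0.94, 0.0]
force: [-2.4, 0.0, 8.0]
finger_gap: 0.459
grip_force: 40.0
```

>>> jog_arm --deltas '[0.0, 0, 0, 0, 0, 0.0, 0, 0, 0, 0, 0.0, 0, 0, -0.02, 0, 0.0, 0, 0, -0.06, 0, 0.0, 0, 0, -0.1, 0]'

```text
clock: 45.75
position: [0.5586, 0.2445, 0.1043]
orientation: [-0.001, 0.34, 0.94, -0.001]
force: [-0.2, 0.1, -0.3]
finger_gap: 0.457
grip_force: 40.9
```

>>> jog_arm --deltas '[0.0, 0, 0, -0.04, 0, 0.0, 0, 0, -0.08, 0, 0.0, 0, 0, -0.12, 8, 0.0, 0, 0, -0.125, 16, 0.0, 0, 0, -0.125, 24]'

```text
clock: 46.25
position: [0.5594, 0.2448, 0.2305]
orientation: [0.001, 0.531, 0.847, 0.001]
force: [0.5, -0.3, -1.8]
finger_gap: 0.458
grip_force: 40.9
```

>>> jog_arm --deltas '[0.0, 0, 0, 0, 8, 0.0, 0, 0, 0, 16, 0.0, 0, 0, 0, 17.7, 0.0, 0, 0, 0, 17.7]'

```text
clock: 46.65
position: [0.559, 0.2446, 0.2284]
orientation: [-0.0, 0.652, 0.758, -0.0]
force: [0.1, 0.5, -1.9]
finger_gap: 0.452
grip_force: 40.9
```

```bash
python3 - <<'E'
from h import *
go([.632,.030,.2],98.8); print(st()[0]['grip_force'])
E
```

```text
t 46.6 pos [0.559  0.2446 0.2284] toolx yaw 98.6 | shift [-0.2231  0.0399  0.0284] turn -0.2 j6 0.2 F [ 0.1  0.5 -1.9] gap 0.0386
40.90691635385156
```

>>> jog_arm --deltas '[0.0, -0.045, 0.008, 0, 0, 0.0, -0.09, 0.016, 0, 0, 0.0, -0.135, 0.024, 0, 0, 0.0, -0.18, 0.032, 0, 0, 0.0, -0.223, 0.04, 0, 0]'

```text
clock: 47.15
position: [0.6319, 0.028, 0.2286]
orientation: [0.0, 0.651, 0.759, 0.0]
force: [0.1, 0.5, 0.3]
finger_gap: 0.459
grip_force: 40.9
```

>>> jog_arm --deltas '[0.0, 0, 0, 0.02, 0, 0.0, 0, 0, 0.04, 0, 0.0, 0, 0, 0.05, 0, 0.0, 0, 0, 0.055, 0, 0.0, 0, 0, 0.06, 0]'

```text
clock: 47.65
position: [0.6319, 0.0303, 0.1689]
orientation: [0.0, 0.652, 0.758, 0.0]
force: [0.3, -0.0, -0.3]
finger_gap: 0.458
grip_force: 40.9
```

```bash
python3 - <<'E'
from h import *
go([.6318,.0302,.15],98.8)
E
```

```text
t 47.6 pos [0.6319 0.0303 0.1689] toolx yaw 98.6 | shift [-0.0001 -0.0001  0.0189] turn -0.2 j6 -0.16 F [ 0.3 -0.  -0.3] gap 0.0391
```

>>> jog_arm --deltas '[0.0, 0, 0, 0.005, 0, 0.0, 0, 0, 0.01, 0, 0.0, 0, 0, 0.015, 0, 0.0, 0, 0, 0.02, 0, 0.0, 0, 0, 0.02, 0]'

```text
clock: 48.15
position: [0.6314, 0.03, 0.1477]
orientation: [-0.0, 0.653, 0.758, -0.0]
force: [-0.1, -1.1, -1.0]
finger_gap: 0.456
grip_force: 40.9
```

>>> jog_arm --deltas '[0.0, 0, 0, 0.004, 0, 0.0, 0, 0, 0.008, 0, 0.0, 0, 0, 0.012, 0, 0.0, 0, 0, 0.016, 0, 0.0, 0, 0, 0.016, 0]'

```text
clock: 48.65
position: [0.6314, 0.03, 0.1317]
orientation: [-0.0, 0.653, 0.758, -0.0]
force: [-0.1, 0.2, -1.6]
finger_gap: 0.459
grip_force: 40.9
```

Past the key's end freely; down onto the gold gear, then release and go for the silver one.

>>> jog_arm --deltas '[0.0, 0, 0, 0.006, 0, 0.0, 0, 0, 0.012, 0, 0.0, 0, 0, 0.017, 0, 0.0, 0, 0, 0.019, 0, 0.0, 0, 0, 0.019, 0]'

```text
clock: 49.15
position: [0.6316, 0.0303, 0.1131]
orientation: [-0.0, 0.653, 0.758, 0.0]
force: [2.3, 4.5, -3.5]
finger_gap: 0.454
grip_force: 40.6
```

>>> jog_arm --deltas '[0.07, 0, 0, 0, 0, 0.07, 0, 0, 0, 0, 0.07, 0, 0, 0, 0, 0.07, 0, 0, -0.03, 0, 0.07, 0, 0, -0.07, 0]'

```text
clock: 49.65
position: [0.6307, 0.0298, 0.1826]
orientation: [-0.001, 0.653, 0.758, -0.001]
force: [0.5, -0.6, -0.0]
finger_gap: 0.823
grip_force: 0.0
```

>>> jog_arm --deltas '[0.07, 0, 0, -0.04, 0, 0.07, 0.02, -0.02, -0.055, -8, 0.07, 0.06, -0.05, -0.055, -16, 0.07, 0.095, -0.08, -0.055, -24, 0.07, 0.13, -0.11, -0.055, -32]'

```text
clock: 50.15
position: [0.5021, 0.143, 0.2386]
orientation: [0.0, 0.416, 0.909, 0.0]
force: [0.5, 1.0, 1.7]
finger_gap: 0.822
grip_force: 0.0
```

```bash
python3 - <<'E'
from h import *
go([.457,.2065,.2],188.8); up()
marks({'silver':(.457,.206)})
c=env.camera('scene')
for g in('gear1_center','gear3_center'):
  for r in env.regions_of(g,c)[:1]:
    y,x=np.nonzero(r['region']); print(g,r['confidence'],len(x),x.min(),x.max(),y.min(),y.max(),x.mean(),y.mean())
E
```

```text
t 50.1 pos [0.5021 0.143  0.2386] toolx yaw 130.8 | shift [0.0775 0.0074 0.0386] turn -58.0 j6 -0.5 F [0.5 1.  1.7] gap 0.0702
0.47 86 cols 350 357 rows 208 237 topcol 352.5
0.067 [[351.5 232.5]]
0.075 [[351.6 230.7]]
0.169 [[353.  208.7]]
0.175 [[353.1 207.2]]
0.18 [[353.2 206. ]]
top silver d 0.229 2452 C [0.6048 0.0311] w 0.72 mark r 0.0179 yaw 4.7
scene silver d 0.001 203 C [0.4579 0.2051] w 0.03 mark r 0.0126 yaw -55.2
gear1_center 0.52 153 296 313 181 209 305.7516339869281 193.71241830065358
gear3_center 0.51 191 343 361 217 230 352.0628272251309 223.89528795811518
```

>>> jog_arm --deltas '[0.07, 0.02, 0.002, 0, 8, 0.07, 0.04, 0.004, 0, 16, 0.07, 0.06, 0.006, 0, 24, 0.07, 0.0775, 0.007, 0, 32, 0.07, 0.0775, 0.007, 0, 40]'

```text
clock: 51.3
position: [0.4578, 0.207, 0.2385]
orientation: [-0.0, 0.706, 0.709, 0.0]
force: [0.5, -0.4, 0.6]
finger_gap: 0.821
grip_force: 0.0
```

>>> jog_arm --deltas '[0.07, 0, 0, 0, 8, 0.07, 0, 0, 0, 16, 0.07, 0, 0, 0, 24, 0.07, 0, 0, 0, 32, 0.07, 0, 0, 0, 40]'

```text
clock: 51.8
position: [0.4587, 0.2057, 0.2384]
orientation: [0.0, 0.906, 0.424, -0.0]
force: [-0.5, 0.5, -0.5]
finger_gap: 0.818
grip_force: 0.0
```

>>> jog_arm --deltas '[0.07, 0, 0, 0.03, 8, 0.07, 0, 0, 0.06, 16, 0.07, 0, 0, 0.1, 18.3, 0.07, 0, 0, 0.14, 18.3, 0.07, 0, 0, 0.17, 18.3]'

```text
clock: 52.3
position: [0.458, 0.2054, 0.0662]
orientation: [0.0, 0.961, 0.277, -0.001]
force: [1.2, 0.6, -0.4]
finger_gap: 0.822
grip_force: 0.0
```

```bash
python3 - <<'E'
from h import *
go([.4568,.2063,.0045],32.5)
E
```

```text
t 52.3 pos [0.458  0.2054 0.0662] toolx yaw 32.2 | shift [-0.0004 -0.0014  0.0617] turn -0.3 j6 1.36 F [ 1.2  0.6 -0.4] gap 0.0702
```

>>> jog_arm --deltas '[0.07, 0, -0.001, 0.03, -0.3, 0.07, 0, -0.001, 0.05, -0.3, 0.07, 0, -0.001, 0.06, -0.3, 0.07, 0, -0.001, 0.061, -0.3, 0.07, 0, -0.001, 0.061, -0.3]'

```text
clock: 52.8
position: [0.4585, 0.2067, 0.0082]
orientation: [-0.0, 0.96, 0.28, 0.0]
force: [0.3, 0.4, 0.0]
finger_gap: 0.817
grip_force: 0.0
```

>>> jog_arm --deltas '[0.0, 0, 0, 0, 0, 0.0, 0, 0, 0, 0, 0.0, 0, 0, 0, 0, 0.0, 0, 0, 0, 0, 0.0, 0, 0, 0, 0]'

```text
clock: 53.3
position: [0.4586, 0.2068, 0.0086]
orientation: [-0.0, 0.96, 0.28, 0.001]
force: [-2.6, -1.9, 9.2]
finger_gap: 0.454
grip_force: 39.5
```

>>> jog_arm --deltas '[0.0, 0, 0, -0.03, 0, 0.0, 0, 0, -0.07, 0, 0.0, 0, 0, -0.12, 0, 0.0, 0, 0, -0.17, 0, 0.0, 0, 0, -0.22, 0]'

```text
clock: 53.8
position: [0.4576, 0.2065, 0.2301]
orientation: [-0.0, 0.96, 0.28, 0.0]
force: [0.8, -0.6, -1.1]
finger_gap: 0.451
grip_force: 41.3
```

>>> jog_arm --deltas '[0.0, 0, 0, 0, -8, 0.0, 0, 0, 0, -16, 0.0, 0, 0, 0, -24, 0.0, 0, 0, 0, -32, 0.0, 0, 0, 0, -40]'

```text
clock: 54.3
position: [0.4579, 0.2066, 0.2279]
orientation: [0.0, 0.805, 0.594, 0.0]
force: [-0.2, -0.6, -0.8]
finger_gap: 0.45
grip_force: 41.3
```

>>> jog_arm --deltas '[0.0, 0, 0, 0, -8, 0.0, 0, 0, 0, -16, 0.0, 0, 0, 0, -24, 0.0, 0, 0, 0, -32, 0.0, 0, 0, 0, -40]'

```text
clock: 54.8
position: [0.458, 0.2066, 0.2279]
orientation: [0.0, 0.553, 0.833, 0.0]
force: [0.5, -0.4, -0.8]
finger_gap: 0.448
grip_force: 41.3
```

>>> jog_arm --deltas '[0.0, 0, 0, 0, -8, 0.0, 0, 0, 0, -16, 0.0, 0, 0, 0, -24, 0.0, 0, 0, 0, -32, 0.0, 0, 0, 0, -40]'

```text
clock: 55.3
position: [0.4579, 0.2066, 0.2279]
orientation: [0.0, 0.235, 0.972, 0.0]
force: [-0.5, -0.3, -1.1]
finger_gap: 0.454
grip_force: 41.3
```

```bash
python3 - <<'E'
from h import *
go([.6316,.0303,.2],188.8); print(st()[0]['grip_force'])
E
```

```text
t 55.3 pos [0.4579 0.2066 0.2279] toolx yaw 152.8 | shift [-0.235  -0.0776  0.0279] turn -36.0 j6 -0.75 F [-0.5 -0.3 -1.1] gap 0.0388
41.289950287900865
```

>>> jog_arm --deltas '[0.0, -0.04, -0.013, 0, -8, 0.0, -0.08, -0.026, 0, -16, 0.0, -0.12, -0.039, 0, -24, 0.0, -0.16, -0.052, 0, -32, 0.0, -0.2, -0.065, 0, -36]'

```text
clock: 55.8
position: [0.6064, 0.0552, 0.2279]
orientation: [0.0, -0.077, 0.997, -0.0]
force: [0.1, 1.2, -0.3]
finger_gap: 0.448
grip_force: 41.3
```

```bash
python3 - <<'E'
from h import *
go([.6306,.0302,.175],188.8)
E
```

```text
t 55.8 pos [0.6064 0.0552 0.2279] toolx yaw -171.2 | shift [-0.0201 -0.0285  0.0529] turn 0.0 j6 -1.69 F [ 0.1  1.2 -0.3] gap 0.0383
```

>>> jog_arm --deltas '[0.0, -0.02, -0.0285, 0, 0, 0.0, -0.02, -0.0285, 0.02, 0, 0.0, -0.02, -0.0285, 0.035, 0, 0.0, -0.02, -0.0285, 0.045, 0, 0.0, -0.02, -0.0285, 0.055, 0]'

```text
clock: 56.3
position: [0.6293, 0.0319, 0.1723]
orientation: [0.0, -0.075, 0.997, -0.0]
force: [0.9, -2.7, 1.3]
finger_gap: 0.449
grip_force: 41.5
```

```bash
python3 - <<'E'
from h import *
go([.6306,.0302,.175],188.8)
E
```

```text
t 56.3 pos [0.6293 0.0319 0.1723] toolx yaw -171.5 | shift [-0.0011 -0.0018 -0.0027] turn -0.3 j6 -1.73 F [ 0.9 -2.7  1.3] gap 0.0383
```

>>> jog_arm --deltas '[0.0, -0.001, -0.0015, 0, 0, 0.0, -0.001, -0.0015, 0.003, 0, 0.0, -0.001, -0.0015, 0.006, 0, 0.0, -0.001, -0.0015, 0.006, 0]'

```text
clock: 56.7
position: [0.6306, 0.0302, 0.1664]
orientation: [-0.0, -0.074, 0.997, 0.0]
force: [-0.2, -0.9, -0.7]
finger_gap: 0.452
grip_force: 41.3
```

>>> jog_arm --deltas '[0.0, 0, 0, 0.005, 0, 0.0, 0, 0, 0.01, 0, 0.0, 0, 0, 0.014, 0, 0.0, 0, 0, 0.017, 0, 0.0, 0, 0, 0.017, 0]'

```text
clock: 57.2
position: [0.6305, 0.03, 0.149]
orientation: [-0.0, -0.074, 0.997, 0.0]
force: [0.1, 0.5, 0.5]
finger_gap: 0.452
grip_force: 41.3
```

>>> jog_arm --deltas '[0.0, 0, 0, 0.004, 0, 0.0, 0, 0, 0.008, 0, 0.0, 0, 0, 0.012, 0, 0.0, 0, 0, 0.014, 0, 0.0, 0, 0, 0.014, 0]'

```text
clock: 57.7
position: [0.6303, 0.0301, 0.1348]
orientation: [-0.001, -0.074, 0.997, 0.0]
force: [-2.3, -1.0, -2.6]
finger_gap: 0.452
grip_force: 41.1
```

>>> jog_arm --deltas '[0.0, 0, 0, 0.003, 0, 0.0, 0, 0, 0.004, 0, 0.07, 0, 0, 0.003, 0, 0.07, 0, 0, 0.003, 0, 0.07, 0, 0, 0.003, 0]'

```text
clock: 58.2
position: [0.6309, 0.0301, 0.1327]
orientation: [0.0, -0.074, 0.997, 0.0]
force: [0.8, 0.7, -0.1]
finger_gap: 0.818
grip_force: 0.0
```

>>> jog_arm --deltas '[0.07, 0, 0, -0.01, 0, 0.07, 0, 0, -0.03, 0, 0.034, 0, 0, -0.03, 0, 0.034, 0, 0, -0.03, 0, 0.034, 0, 0, -0.03, 0]'

```text
clock: 58.7
position: [0.6304, 0.0301, 0.1618]
orientation: [-0.0, -0.074, 0.997, 0.0]
force: [-0.4, -0.6, 0.0]
finger_gap: 0.397
grip_force: 0.0
```

>>> jog_arm --deltas '[0.034, 0, 0, 0.01, 0, 0.034, 0, 0, 0.016, 0, 0.034, 0, 0, 0.02, 0, 0.034, 0, 0, 0.024, 0, 0.034, 0, 0, 0.026, 0]'

```text
clock: 59.2
position: [0.6311, 0.0305, 0.1375]
orientation: [0.001, -0.074, 0.997, 0.0]
force: [-5.9, 1.8, 18.8]
finger_gap: 0.399
grip_force: 9.3
```

>>> jog_arm --deltas '[0.05, 0, 0, -0.01, 0, 0.05, 0, 0, -0.05, 0, 0.05, 0, 0, -0.09, 0, 0.05, 0.04, 0.02, -0.1, 0, 0.05, 0.08, 0.06, -0.1, 0]'

```text
clock: 59.7
position: [0.5478, 0.0729, 0.2385]
orientation: [0.002, -0.073, 0.997, -0.0]
force: [0.1, 1.1, 0.4]
finger_gap: 0.581
grip_force: 0.0
```

>>> jog_arm --deltas '[0.05, 0.04, 0.03, 0, 0, 0.05, 0.08, 0.06, 0, 0, 0.05, 0.1, 0.1, 0, 0, 0.05, 0.12, 0.14, 0, 0, 0.05, 0.12, 0.18, 0, 0]'

```text
clock: 60.2
position: [0.4008, 0.235, 0.2375]
orientation: [0.001, -0.074, 0.997, 0.0]
force: [0.5, -0.7, 0.6]
finger_gap: 0.588
grip_force: 0.0
```

```bash
python3 - <<'E'
from h import *
go([.5,.3,.2]); up()
cs={n:env.camera(n) for n in('scene','top')}
for n,c in cs.items():
  for g in('gear1_center','gear2_center','gear3_center'):
    for r in env.regions_of(g,c)[:3]:
      y,x=np.nonzero(r['region'])
      if abs(x.mean()-(352 if n=='scene' else 312))<15: print(n,g,round(r['confidence'],2),len(x),x.min(),x.max(),y.min(),y.max(),np.round([x.mean(),y.mean()],1),c['image'][r['region']].mean(0).round())
  for z in(.089,.105,.121,.137): print(z,px(c,[.631,.0303,z]).round(1)[0],'near',px(c,[.631+.031*.766,.0303-.031*.643,z])[0].round(1))
# column profile in scene at c=352: rows 205..240
im=cs['scene']['image']; print([(r,im[r,350:354].mean(0).round().astype(int).tolist()) for r in range(204,240)])
for n,c in cs.items():
    hsv=cv2.cvtColor(c['image'],cv2.COLOR_RGB2HSV); m=((hsv[...,0]<8)|(hsv[...,0]>172))&(hsv[...,1]>150)&(hsv[...,2]>90)
    k,_,s_,ce=cv2.connectedComponentsWithStats(m.astype('uint8'))
    for i in range(1,k):
        if 4<s_[i,4]<60: print(n,ce[i].round(1),s_[i,4],ray(c,*ce[i],.1).round(3))
E
```

```text
t 60.2 pos [0.4008 0.235  0.2375] toolx yaw -171.5 | shift [-0.1077  0.0496  0.0376] turn 0 j6 -1.27 F [ 0.5 -0.7  0.6] gap 0.0502
0.49 48 cols 351 355 rows 209 236 topcol 352.5
0.067 [[351.5 232.5]]
0.075 [[351.6 230.7]]
0.169 [[353.  208.7]]
0.175 [[353.1 207.2]]
0.18 [[353.2 206. ]]
scene gear1_center 0.64 55 343 361 228 233 [352.4 231.1] [165. 124.  55.]
scene gear2_center 0.69 56 343 360 225 230 [351.2 227.9] [171. 107.  74.]
scene gear2_center 0.67 257 341 362 212 227 [351.7 220. ] [196. 189. 190.]
scene gear3_center 0.59 100 343 362 224 231 [352.2 227.7] [173. 118.  84.]
0.089 [351.7 227.5] near [352.2 235.1]
0.105 [351.9 223.8] near [352.5 231.4]
0.121 [352.2 220.1] near [352.7 227.7]
0.137 [352.4 216.3] near [353.  223.9]
top gear1_center 0.59 7 304 308 160 163 [306.1 161.7] [177. 139.  97.]
top gear2_center 0.68 445 300 325 137 161 [312.8 149.3] [188. 177. 177.]
top gear3_center 0.21 517 286 317 224 290 [302.4 257.1] [188. 182. 178.]
0.089 [312.7 152.7] near [320.4 143.3]
0.105 [312.4 150.9] near [320.3 141.4]
0.121 [312.1 149. ] near [320.1 139.4]
0.137 [311.8 147.1] near 
[... 292 characters left out ...]
41, 140]), (216, [142, 136, 134]), (217, [142, 136, 135]), (218, [156, 150, 150]), (219, [168, 162, 163]), (220, [178, 172, 173]), (221, [167, 161, 163]), (222, [145, 140, 142]), (223, [140, 135, 137]), (224, [164, 158, 160]), (225, [176, 171, 174]), (226, [164, 158, 161]), (227, [154, 126, 120]), (228, [173, 108, 80]), (229, [180, 104, 66]), (230, [164, 100, 61]), (231, [162, 114, 56]), (232, [173, 131, 52]), (233, [166, 128, 52]), (234, [129, 102, 56]), (235, [85, 76, 64]), (236, [74, 76, 76]), (237, [101, 106, 105]), (238, [122, 128, 125]), (239, [128, 134, 131])]
scene [439.7 179.8] 38 [0.667 0.389 0.1  ]
scene [336.9 210.5] 22 [0.556 0.037 0.1  ]
top [311.1 181.9] 28 [0.554 0.035 0.1  ]
```

```bash
python3 - <<'E'
from h import *
go([.5204,.0306,.095],188.8)
E
```

```text
t 60.7 pos [0.403  0.2333 0.2365] toolx yaw -171.6 | shift [-0.0865 -0.2177  0.1415] turn -0.4 j6 -1.27 F [-0.2  0.4  0.2] gap 0.0503
```

>>> jog_arm --deltas '[0.0, -0.018, -0.045, 0, -0.4, 0.0, -0.036, -0.09, 0, -0.4, 0.0, -0.054, -0.135, 0, -0.4, 0.0, -0.072, -0.18, 0, -0.4, 0.0, -0.0865, -0.2177, 0, -0.4]'

```text
clock: 61.2
position: [0.5212, 0.0286, 0.2365]
orientation: [0.0, -0.077, 0.997, -0.0]
force: [0.9, 0.5, -0.3]
finger_gap: 0.001
grip_force: 0.0
```

>>> jog_arm --deltas '[0.0, 0, 0, 0.04, 0, 0.0, 0, 0, 0.08, 0, 0.0, 0, 0, 0.12, 0, 0.0, 0, 0, 0.1405, 0, 0.0, 0, 0, 0.1405, 0]'

```text
clock: 61.7
position: [0.519, 0.0309, 0.0933]
orientation: [-0.003, -0.077, 0.997, 0.0]
force: [-0.8, 0.5, 0.2]
finger_gap: 0.003
grip_force: 0.0
```

>>> jog_arm --deltas '[0.0, -0.006, 0, 0, 0, 0.0, -0.01, 0, 0, 0, 0.0, -0.013, 0, 0, 0, 0.0, -0.016, 0, 0, 0, 0.0, -0.016, 0, 0, 0]'

```text
clock: 62.2
position: [0.5367, 0.034, 0.0964]
orientation: [0.0, -0.078, 0.997, -0.0]
force: [0.1, 0.1, 0.3]
finger_gap: -0.002
grip_force: 0.0
```

>>> jog_arm --deltas '[0.0, -0.001, 0, 0, 0, 0.0, -0.002, 0, 0, 0, 0.0, -0.003, 0, 0, 0, 0.0, -0.003, 0, 0, 0]'

```text
clock: 62.6
position: [0.5386, 0.0343, 0.0959]
orientation: [-0.001, -0.078, 0.997, -0.0]
force: [-6.7, -1.0, 3.9]
finger_gap: -0.001
grip_force: 3.3
```

>>> jog_arm --deltas '[0.0, -0.001, 0, 0, 0, 0.0, -0.002, 0, 0, 0, 0.0, -0.002, 0, 0, 0]'

```text
clock: 62.9
position: [0.5388, 0.0344, 0.0958]
orientation: [-0.003, -0.078, 0.997, -0.0]
force: [-21.8, -3.2, 14.5]
finger_gap: 0.003
grip_force: 11.5
```

>>> jog_arm --deltas '[0.0, 0.01, 0, 0, 0, 0.0, 0.025, 0, -0.02, 0, 0.0, 0.04, 0, -0.07, 0, 0.0, 0.06, 0, -0.12, 0, 0.0, 0.09, 0, -0.14, 0]'

```text
clock: 63.4
position: [0.4526, 0.0207, 0.2393]
orientation: [0.002, -0.078, 0.997, -0.0]
force: [-0.9, -0.5, 0.2]
finger_gap: 0.002
grip_force: 0.0
```

```bash
python3 - <<'E'
from h import *
up()
for n in('scene','top'):
    c=env.camera(n); hsv=cv2.cvtColor(c['image'],cv2.COLOR_RGB2HSV); m=((hsv[...,0]<8)|(hsv[...,0]>172))&(hsv[...,1]>150)&(hsv[...,2]>90)
    k,_,s_,ce=cv2.connectedComponentsWithStats(m.astype('uint8'))
    for i in range(1,k):
        if 4<s_[i,4]<60: print(n,ce[i].round(1),ray(c,*ce[i],.1).round(3))
print(env.sign_off())
E
```

```text
0.57 2224 cols 312 379 rows 202 269 topcol 319.9
0.4 33 cols 351 355 rows 210 236 topcol 352.5
0.067 [[351.5 232.5]]
0.075 [[351.6 230.7]]
0.169 [[353.  208.7]]
0.175 [[353.1 207.2]]
0.18 [[353.2 206. ]]
scene [439.7 179.8] [0.667 0.389 0.1  ]
scene [336.9 210.5] [0.556 0.037 0.1  ]
the job is handed in; nothing more can be done
None
```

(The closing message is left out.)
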